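# Shake the lot peg out of the upturned draw box

### The arm

A 7-joint arm with a two-finger parallel gripper is mounted at the origin on the work surface. World frame = base frame: x ahead of the robot, y to its left, z up, the work surface at z = 0. Lengths are in m, angles in rad, forces in N, time in s.
With the tool pointing down it reaches from about 0.4 to 0.85 m from the base axis. Payload 4.5 kg.
Tool frame: the origin (TCP) lies on the centre line of the jaws, within the pads' length; the fingertips stand 8 mm ahead of it and the grasp point (between the pads) lies 11 mm behind it; z points along the fingers, y is the direction in which the jaws open and shut (so a half turn about z gives the same grasp; the last joint's range is limited). The gripper opens to 85 mm and grips with 20 to 120 N. Pads are 22 mm wide; open, the fingers measure 114 mm over their backs; the gripper's body (76 mm by 85 mm) begins 54 mm behind the grasp point. The pads swing forward as they close: fully open they stand 13 mm farther back than shut.
Start: joints at [1.211, 0.689, -0.195, 1.565, 0.157, 0.902, -0.215], TCP at [0.24, -0.577, 0.239] pointing down, gripper open.
Joint ranges: [-3.01, 3.01], [-0.46, 2.08], [-1.47, 1.51], [0.13, 2.56], [-1, 4.14], [0.04, 2.09], [-2.66, 2.66]. Speed limits (rad/s): [2.57, 2.57, 3.14, 3.14, 3.14, 3.14, 3.14].

### API

Orientations are given as a unit quaternion [w, x, y, z].
In Python, from rig import robot gives the robot as it stands.
- The arm moves only by the tool move_arm, never from a script. Its argument "steps" is a list of rows, each a list of 4 numbers: the shift along the tool's x, y, z in cm, then the turn about the tool's z in rad. A call has 1 to 5 rows; each row is the pose to reach, as a shift and turn from the pose measured when the call began, along the tool's axes at that moment; what a row does not reach only later rows make up. A row lasts 1/12 s, in which the tool goes at most 41.7 mm and 7.16 degrees, less where a joint would pass 70% of its speed; a pose out of reach is approached as far as the arm can. A call with a gripper value outside its range is refused whole. "gripper" is the finger opening in cm, from 0 to 8.54, set as the call begins (left out, the last holds). The fingers move at their own pace and stop on an object; the grip force is fixed at half the most. Time passes only in rows, so rows that repeat a pose let the fingers close. It gives the time, the measured TCP pose, the force and the opening at its end, in the units of the state.
- robot.sense(): the state, without advancing time (a new reading comes with each control period).
- robot.grab_frame(name): name is "side" or "top"; returns the picture (480x640x3 uint8, red, green, blue); there is no depth.
- robot.calibration(name): a dict with "fx", "fy", "cx", "cy" (pixels), "T" (4x4, takes a point from camera to world coordinates). Camera axes: x right, y down, z forward; pixel columns grow to the right and rows downward; lengths in m; the calibration is good to about 2 mm. A picture is of the moment at which its call begins. calibration takes no time and is no camera call.
- robot.sign_off(): hands the job in, once; it reports no verdict.
The state is a dict: "time_s": time; "joints": joint angles; "joint_velocities": joint speeds; "tau": joint torques, N m; "eef_pos": TCP position; "ee_rot": TCP orientation; "ft_force": force on the tool from outside, world axes, zero at the start; "torque": the same for the moment, N m; "width": opening from 0.0 (shut) to 1.0 (fully open).
Only numpy, scipy, OpenCV 4.12 (cv2) and the standard library are available. Lean on these libraries where they do the work, as an engineer would, in place of code of your own. Each camera call takes 0.05 s, during which the arm holds its last target.

### The job

In this canteen pantry the wooden draw box stands upside down on its round cork mat, with its slot underneath and one wooden peg inside. Lift the box by the bar on top, and over the larger of the two white bowls rock or shake it until the peg drops out of the slot into that bowl. Then stand the box back on the cork mat, still slot down, and leave it there; the bowl must stay where it is.

Things in the scene. Friction and masses are not known exactly. Their poses are not given: they have to be found in the camera images.
- drawbox: Brown wooden box, 130 (x) x 70 (y) x 86 mm high, 0.4 kg, upside down; dark bar on top at its middle, 22 mm thick in x, 70 long in y, 86 to 132 mm up: pinch it with fingers closing along x. Origin: centre of underside, z up. Slot in the underside at the +x end: x +30 to +57, y -27 to +27 mm; a steel lock plate marks the -x end. Not the brown box with a round knob.
- peg: Light wooden peg, round ends, 18 mm thick, 46 long (y), 14 g. Origin: its middle. Hidden in the draw box at the lock end, lying across it (along the box's y). The floor inside climbs 10 degrees from there to the slot: tipping the slot end down 25 to 30 degrees, or shaking along the box's x, rolls the peg some 75 mm to the slot and out. Seen once it is in the bowl.
- bowl: The larger white bowl, loose on the counter: 160 mm across the rim, 55 mm high, open at the top. Origin: centre of its underside, z up. The other white bowl is only 100 mm across and is not wanted.
- mat: Round cork mat fixed to the counter, 180 mm in diameter and 6 mm thick, on which the draw box stands at first. Origin: centre of its underside, z up; its top is 6 mm above the counter.
Mind the look-alikes: they are no part of the job. Leave any green or pink look-alike of the drawbox alone.

How it is judged:
On the way, in this order (a step that is already met when the one before it is completed fails the run):
1. the draw box is lifted clear of the mat with the peg still inside (height (world z) of drawbox above 0.035 m and x of peg in the frame of drawbox between -0.065 and 0.065 m and z of peg in the frame of drawbox between 0 and 0.08 m and distance between peg and drawbox below 0.1 m), for 0.1 s.
2. the peg has dropped into the larger bowl while the box is held up (horizontal distance between peg and bowl below 0.07 m and z of peg in the frame of bowl between 0 and 0.05 m and height (world z) of drawbox above 0.045 m and contact force between the fingers and drawbox above 0.5 N), for 0.1 s.
At the end, for the whole second after the job is handed in: The peg lies in the larger bowl (middle within 70 mm of the bowl's axis, below its rim), the bowl stands level (10 degrees), and the draw box stands slot down on the cork mat, level within 10 degrees, its centre within 45 mm of the mat's centre, released and at rest (horizontal distance between peg and bowl below 0.07 m and z of peg in the frame of bowl between 0 and 0.05 m and angle between each of bowl, drawbox's own z axis and vertical below 0.17 rad and horizontal distance between drawbox and mat below 0.045 m and height (world z) of drawbox below 0.016 m and linear speed of drawbox below 0.03 m/s); the robot touches nothing.
It fails at once if the bowl is pushed more than 40 mm from its place (distance of bowl from where it was at the start of the episode above 0.04 m).
It also fails if it takes over 51 s, if anything falls off the work surface, if the arm or the gripper's body presses on something with over 40 N, if the wrist force passes 120 N, or if a joint passes its speed limit or range.

## Working session

There is one attempt and no reset: what is moved stays moved. The work goes in short steps, Python scripts to look and compute and a tool call to move; the robot and the scene stay as the last step left them, time stands still between calls to the robot, and variables do not carry over. Pictures are saved under pics/ and viewed, and the job is handed in when it is done.

Besides the shell and the picture viewer there is one more tool, called after "Request:" by a JSON object that holds its "op" and its "data", one argument or row to a line. move_arm: Moves the arm, as the interface text tells. Its arguments: {"type":"object","properties":{"steps":{"type":"array","items":{"type":"array","items":{"type":"number"}}},"gripper":{"type":"number"}},"required":["steps"]}

```bash
ls; mkdir -p pics
python3 - <<'E'
from rig import robot
import cv2
s=robot.sense();print({k:s[k] for k in('time_s','eef_pos','ee_rot','width','ft_force')})
for n in('top','side'):
    c=robot.calibration(n);print(n,c['fx'],c['fy'],c['cx'],c['cy']);print(c['T'])
    cv2.imwrite(f'pics/{n}0.png',robot.grab_frame(n)[:,:,::-1])
E
```

```text
pics
{'time_s': 0.0, 'eef_pos': array([ 0.23950447, -0.57658803,  0.23846364]), 'ee_rot': array([-9.06594465e-04,  9.80672725e-01,  1.95653061e-01, -2.52982581e-04]), 'width': 0.9996030615346679, 'ft_force': array([-0.23289353, -0.13034888, -0.39399169])}
top 538.4357727480624 538.4357727480624 315.3797165659483 235.07408127884935
[[ 0.01985197 -0.99766228  0.06539014  0.36387056]
 [-0.99978407 -0.01940741  0.00742686 -0.09916794]
 [-0.00614044 -0.06552346 -0.99783214  1.10198515]
 [ 0.          0.          0.          1.        ]]
side 465.42761681463696 465.42761681463696 322.96214433186407 230.76463152376866
[[-0.8928291  -0.28909211  0.34537218  0.12223997]
 [-0.45036221  0.56369453 -0.69240332  0.53319475]
 [ 0.00548393 -0.77374041 -0.63347904  0.62846577]
 [ 0.          0.          0.          1.        ]]
```

View pics/top0.png

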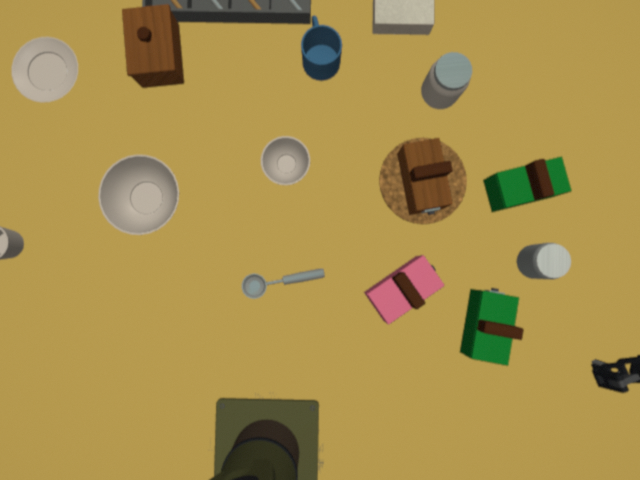

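View pics/side0.png

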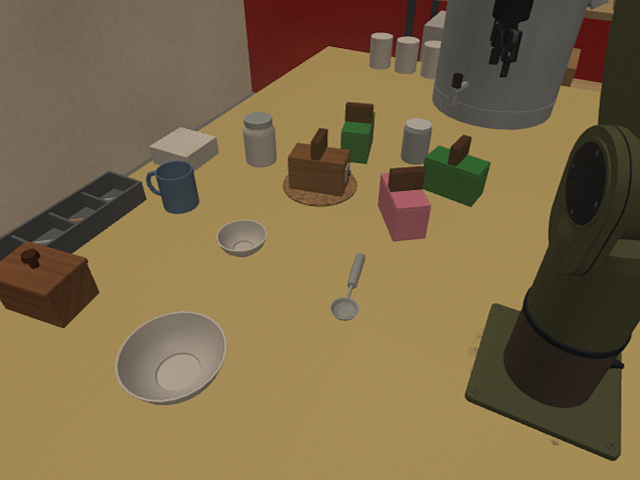

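Run:
```python
import cv2,numpy as np
t=cv2.imread('pics/top0.png')
a=cv2.resize(t[130:230,370:475],None,fx=6,fy=6,interpolation=cv2.INTER_CUBIC)[:600]
cv2.imwrite('pics/c1.png',np.clip(a*1.6,0,255))
b=cv2.resize(t[145:245,90:190],None,fx=6,fy=6,interpolation=cv2.INTER_CUBIC)
cv2.imwrite('pics/c2.png',b)
```

```text
[ WARN:0@0.057] global loadsave.cpp:1063 imwrite_ Unsupported depth image for selected encoder is fallbacked to CV_8U.
```

View pics/c1.png

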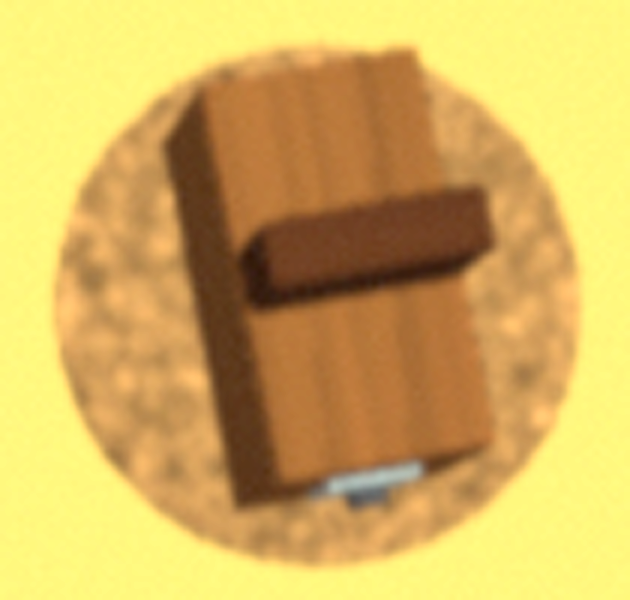

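View pics/c2.png

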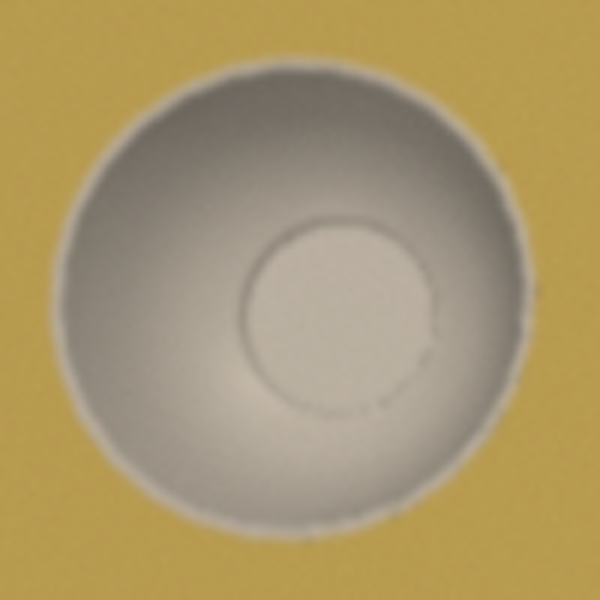

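```bash
cat > h.py <<'E'
import numpy as np
from rig import robot
def ray(n,u,v,z):
    c=robot.calibration(n);T=np.array(c['T'])
    d=T[:3,:3]@np.array([(u-c['cx'])/c['fx'],(v-c['cy'])/c['fy'],1]);o=T[:3,3]
    return o+d*(z-o[2])/d[2]
def crop(p,ox,oy,f=6): return ((p[0]+.5)/f-.5+ox,(p[1]+.5)/f-.5+oy)
def proj(n,p):
    c=robot.calibration(n);T=np.array(c['T']);q=T[:3,:3].T@(np.array(p)-T[:3,3])
    return q[0]/q[2]*c['fx']+c['cx'],q[1]/q[2]*c['fy']+c['cy']
def to_tool(target,yaw=None):
    s=robot.sense();w,x,y,z=s['ee_rot']
    from scipy.spatial.transform import Rotation as R
    M=R.from_quat([x,y,z,w]).as_matrix()
    d=M.T@(np.array(target)-s['eef_pos'])*100
    print('pos',s['eef_pos'].round(4),'toolx ang',np.arctan2(M[1,0],M[0,0]).round(4),'tooly ang',np.arctan2(M[1,1],M[0,1]).round(4),'shift cm',d.round(2),'t',s['time_s'],'w',s['width'])
    if yaw is not None:
        a=np.arctan2(M[1,1],M[0,1]);e=(yaw-a+np.pi/2)%np.pi-np.pi/2;print('turn tool z',-e)
    return M
E
python3 - <<'E'
from h import *
C=[ray('top',*crop(p,370,130),.092) for p in[(207,87),(417,50),(492,442),(278,490)]]
for c in C:print(c.round(4))
for i in range(4):print(np.linalg.norm(C[i]-C[(i+1)%4]).round(4))
m=np.mean(C,0);ax=(C[0]+C[1]-C[2]-C[3]);print('box',m,'yaw',np.arctan2(ax[1],ax[0]))
ax=C[0]-C[1];print('yaw y',np.arctan2(ax[1],ax[0])-np.pi/2)
B=[ray('top',*crop(p,370,130),.138) for p in[(262,228),(483,188)]];print('bar far edge',B, np.linalg.norm(B[0]-B[1]))
print('mat',ray('top',*crop((318,305),370,130),.006),[ray('top',*crop(p,370,130),.006)[:2].round(4) for p in[(55,305),(580,305),(318,45),(318,565)]])
print('bowl',ray('top',*crop((294,298),90,145),.055),[ray('top',*crop(p,90,145),.055)[:2].round(4) for p in[(55,298),(533,298),(294,58),(294,538)]])
print('bowl bottom',ray('top',*crop((339,316),90,145),.004))
print('small',ray('top',286,161,.04))
yaw=np.arctan2((C[0]+C[1]-C[2]-C[3])[1],(C[0]+C[1]-C[2]-C[3])[0])
to_tool([m[0],m[1],.135],yaw)
# side check
for p in (m,):
  print('side box top',proj('side',m),'bowl',proj('side',ray('top',*crop((294,298),90,145),.055)))
E
```

```text
[ 0.6065 -0.2566  0.092 ]
[ 0.6196 -0.3229  0.092 ]
[ 0.4951 -0.3471  0.092 ]
[ 0.4787 -0.2801  0.092 ]
0.0676
0.1267
0.069
0.1299
box [ 0.54996017 -0.30166844  0.092     ] yaw 0.18631040677577745
yaw y 0.19497143797546124
bar far edge [array([ 0.55268266, -0.2663965 ,  0.138     ]), array([ 0.56610297, -0.33280159,  0.138     ])] 0.06774762104171862
mat [ 0.55229554 -0.3086259   0.006     ] [array([ 0.5506, -0.2188]), array([ 0.554, -0.398]), array([ 0.6424, -0.308 ]), array([ 0.4631, -0.3092])]
bowl [0.50600581 0.25711447 0.055     ] [array([0.5045, 0.3355]), array([0.5075, 0.1788]), array([0.5854, 0.2604]), array([0.4274, 0.2539])]
bowl bottom [0.50701101 0.25875482 0.004     ]
small [ 0.58041621 -0.02971071  0.04      ]
pos [ 0.2396 -0.5767  0.2386] toolx ang 0.3939 tooly ang -1.1769 shift cm [ 39.22 -13.46  10.37] t 0.1 w 1.002226745442046
turn tool z -1.3632172770664548
side box top (np.float64(319.1045673529019), np.float64(152.50807121491698)) bowl (np.float64(172.9327770772383), np.float64(350.7801301324699))
```

Request:
{"op": "move_arm", "data": {
  "steps": [
    [3.2,-1.1,0,-0.12],
    [6.5,-2.2,0,-0.24],
    [9.8,-3.4,0,-0.36],
    [13.1,-4.5,0,-0.48],
    [16.4,-5.6,0,-0.6]
  ],
  "gripper": 8.5
}}

```text
time_s: 0.52
eef_pos: [0.3702, -0.4606, 0.2383]
ee_rot: [-0.001, 0.878, 0.479, -0.0]
ft_force: [0.5, -0.2, -0.0]
width: 0.998
```

Run:
```python
from h import *
to_tool([.5497,-.3015,.18],.19)
```

```text
pos [ 0.3702 -0.4606  0.2383] toolx ang 0.9996 tooly ang -0.5712 shift cm [23.08  6.51  5.84] t 0.5167 w 0.9983778255711304
turn tool z -0.7612112989715429
```

Request:
{"op": "move_arm", "data": {
  "steps": [
    [3.5,1.0,0,-0.12],
    [7.0,2.0,0,-0.24],
    [10.5,3.0,0,-0.36],
    [14.0,4.0,0,-0.48],
    [17.5,5.0,0,-0.6]
  ]
}}

```text
time_s: 0.93
eef_pos: [0.5076, -0.3391, 0.2381]
ee_rot: [-0.002, 0.695, 0.719, 0.0]
ft_force: [-0.7, -0.3, -0.4]
width: 0.993
```

Run:
```python
from h import *
to_tool([.5497,-.3015,.16],.19)
```

```text
pos [ 0.5076 -0.3391  0.2381] toolx ang 1.6053 tooly ang 0.0345 shift cm [3.59 4.35 7.8 ] t 0.9333 w 0.992840686074745
turn tool z -0.15545074763011368
```

Request:
{"op": "move_arm", "data": {
  "steps": [
    [1.8,2.2,0.5,-0.08],
    [3.6,4.3,1.5,-0.155],
    [3.6,4.3,4.5,-0.155],
    [3.6,4.3,6.5,-0.155],
    [3.6,4.3,6.5,-0.155]
  ]
}}

```text
time_s: 1.35
eef_pos: [0.5462, -0.3001, 0.1684]
ee_rot: [-0.006, 0.636, 0.771, -0.001]
ft_force: [-1.1, -1.1, -1.0]
width: 0.994
```

Run:
```python
from h import *
import cv2
to_tool([.5497,-.3015,.108],.19)
i=robot.grab_frame('side');cv2.imwrite('pics/s1.png',cv2.resize(i[60:260,200:460,::-1],None,fx=3,fy=3))
```

```text
pos [ 0.5462 -0.3001  0.1684] toolx ang 1.7618 tooly ang 0.1911 shift cm [-0.25  0.38  6.04] t 1.35 w 0.9936942568983458
turn tool z 0.0011140132575122585
```

View pics/s1.png

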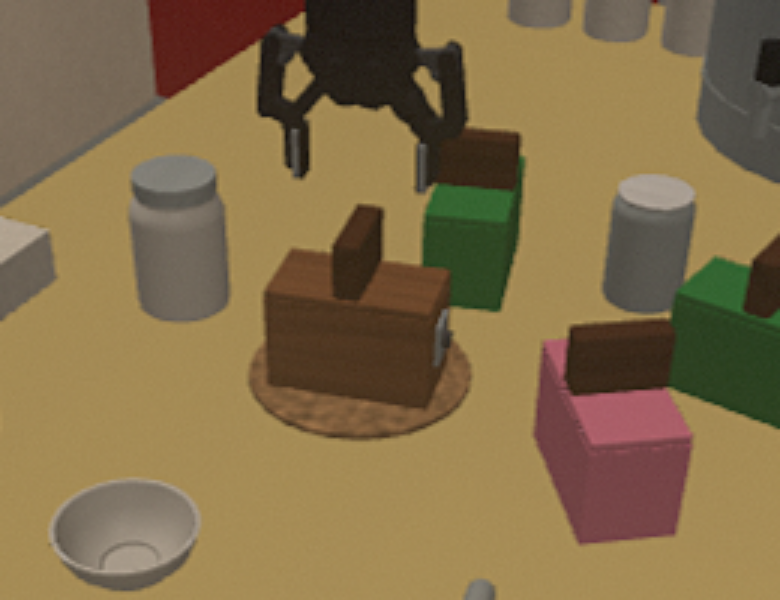

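Request:
{"op": "move_arm", "data": {
  "steps": [
    [-0.2,0.4,2.5,0],
    [-0.2,0.4,4.5,0],
    [-0.2,0.4,6.0,0],
    [-0.2,0.4,6.0,0]
  ]
}}

```text
time_s: 1.73
eef_pos: [0.5495, -0.3023, 0.1091]
ee_rot: [-0.006, 0.637, 0.771, -0.002]
ft_force: [-0.5, -0.2, -0.2]
width: 0.999
```

Request:
{"op": "move_arm", "data": {
  "steps": [
    [0,0,0,0],
    [0,0,0,0],
    [0,0,0,0],
    [0,0,0,0],
    [0,0,0,0]
  ],
  "gripper": 1.0
}}

```text
time_s: 2.15
eef_pos: [0.5501, -0.3026, 0.1101]
ee_rot: [-0.005, 0.637, 0.771, -0.001]
ft_force: [-0.3, -0.1, 0.1]
width: 0.289
```

Request:
{"op": "move_arm", "data": {
  "steps": [
    [0,0,0,0],
    [0,0,0,0],
    [0,0,0,0],
    [0,0,0,0],
    [0,0,0,0]
  ]
}}

```text
time_s: 2.57
eef_pos: [0.5501, -0.3026, 0.1104]
ee_rot: [-0.005, 0.637, 0.771, -0.002]
ft_force: [-1.9, 0.4, 2.5]
width: 0.248
```

Run:
```python
from h import *
import cv2
to_tool([.5497,-.3015,.108],.19)
i=robot.grab_frame('side');cv2.imwrite('pics/s2.png',cv2.resize(i[60:260,200:460,::-1],None,fx=3,fy=3))
```

```text
pos [ 0.5501 -0.3026  0.1104] toolx ang 1.7595 tooly ang 0.1887 shift cm [ 0.11 -0.01  0.24] t 2.5667 w 0.24824514333811368
turn tool z -0.001292199147200801
```

View pics/s2.png

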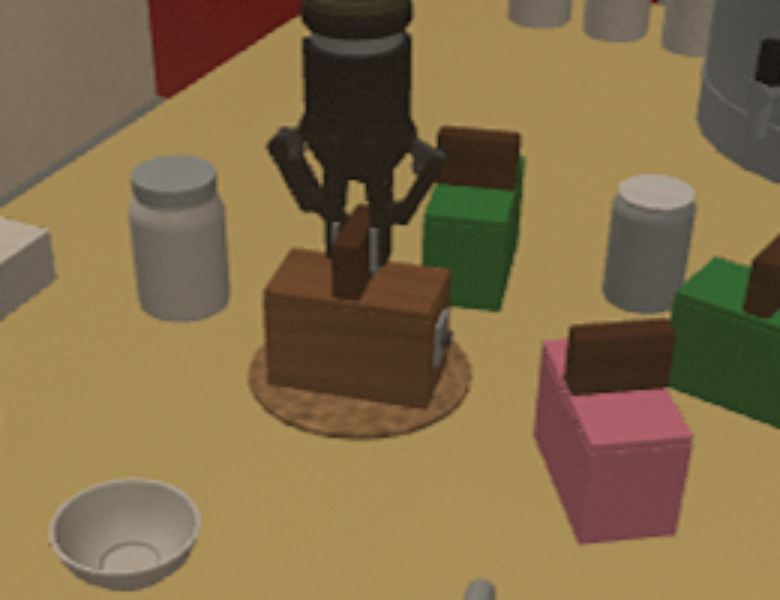

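Request:
{"op": "move_arm", "data": {
  "steps": [
    [0,0,-0.7,0],
    [0,0,-2.2,0],
    [0,0,-4.2,0],
    [0,0,-6.2,0],
    [0,0,-8.0,0]
  ]
}}

```text
time_s: 3.03
eef_pos: [0.5503, -0.3027, 0.1907]
ee_rot: [-0.006, 0.637, 0.771, -0.002]
ft_force: [0.8, -0.7, -4.5]
width: 0.251
```

Run:
```python
from h import *
import cv2
to_tool([.37,.231,.19],.19)
to_tool([.4638,.2494,.19],.19)
i=robot.grab_frame('side');cv2.imwrite('pics/s3.png',cv2.resize(i[40:240,200:460,::-1],None,fx=3,fy=3))
```

```text
pos [ 0.5503 -0.3027  0.1907] toolx ang 1.7597 tooly ang 0.189 shift cm [55.81 -7.68  0.54] t 3.0333 w 0.2508748435162108
turn tool z -0.0010406280897734543
pos [ 0.5503 -0.3027  0.1907] toolx ang 1.7597 tooly ang 0.189 shift cm [55.85  1.88  0.44] t 3.0333 w 0.2508748435162108
turn tool z -0.0010406280897734543
```

View pics/s3.png

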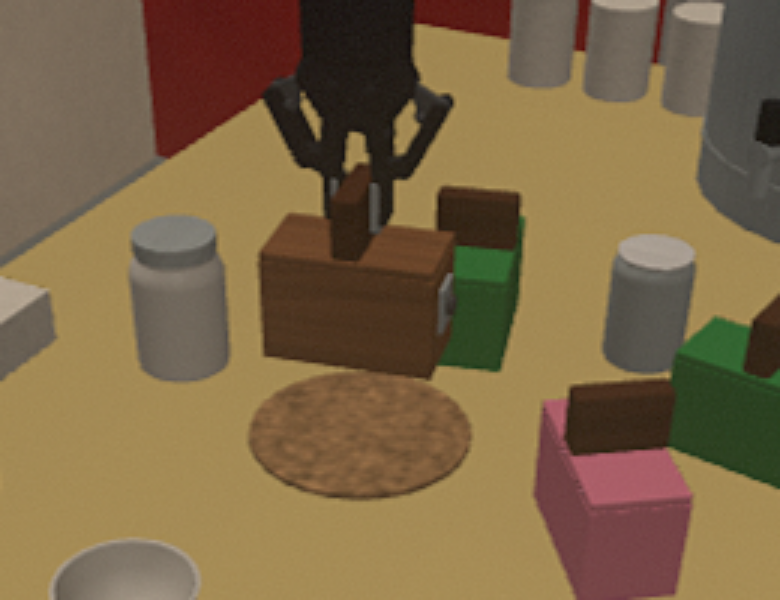

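Request:
{"op": "move_arm", "data": {
  "steps": [
    [1,-0.1,0,0],
    [3,-0.4,0,0],
    [5.5,-0.7,0,0],
    [8,-1.0,0,0],
    [9.6,-1.2,0,0]
  ]
}}

```text
time_s: 3.5
eef_pos: [0.5203, -0.2071, 0.1935]
ee_rot: [-0.005, 0.636, 0.771, -0.001]
ft_force: [0.3, 2.1, -5.0]
width: 0.25
```

Request:
{"op": "move_arm", "data": {
  "steps": [
    [1.6,-0.2,0,0],
    [4,-0.5,0,0],
    [6.5,-0.8,0,0],
    [9,-1.1,0,0],
    [10.6,-1.4,0,0]
  ]
}}

```text
time_s: 3.92
eef_pos: [0.4841, -0.1018, 0.1934]
ee_rot: [-0.008, 0.635, 0.773, -0.001]
ft_force: [-0.1, 1.4, -5.3]
width: 0.253
```

Request:
{"op": "move_arm", "data": {
  "steps": [
    [1.6,-0.2,0,0],
    [4,-0.5,0,0],
    [6.5,-0.8,0,0],
    [9,-1.1,0,0],
    [10.6,-1.4,0,0]
  ]
}}

```text
time_s: 4.33
eef_pos: [0.4476, 0.0027, 0.1939]
ee_rot: [-0.009, 0.634, 0.774, -0.001]
ft_force: [0.3, 0.9, -5.2]
width: 0.251
```

Request:
{"op": "move_arm", "data": {
  "steps": [
    [1.6,-0.2,0,0],
    [4,-0.5,0,0],
    [6.5,-0.8,0,0],
    [9,-1.1,0,0],
    [10.6,-1.4,0,0]
  ]
}}

```text
time_s: 4.75
eef_pos: [0.411, 0.1069, 0.1949]
ee_rot: [-0.01, 0.632, 0.775, -0.001]
ft_force: [0.8, -0.6, -5.2]
width: 0.252
```

Run:
```python
from h import *
import cv2
to_tool([.37,.231,.185],.19)
for n in('top','side'): cv2.imwrite(f'pics/{n}4.png',robot.grab_frame(n)[:,:,::-1])
```

```text
pos [0.411  0.1069 0.1949] toolx ang 1.7722 tooly ang 0.2017 shift cm [12.96 -1.51  1.21] t 4.75 w 0.2515951771009216
turn tool z 0.01165780084381085
```

View pics/side4.png

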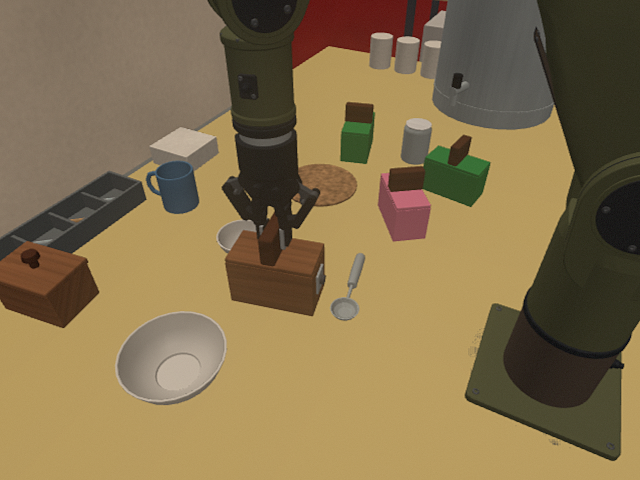

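Request:
{"op": "move_arm", "data": {
  "steps": [
    [1.6,-0.2,0.1,0],
    [4.5,-0.5,0.3,0],
    [7.5,-0.9,0.6,0],
    [10.5,-1.3,0.8,0.005],
    [12.3,-1.5,0.9,0.01]
  ]
}}

```text
time_s: 5.27
eef_pos: [0.3688, 0.2279, 0.1876]
ee_rot: [-0.012, 0.634, 0.773, -0.0]
ft_force: [0.5, 1.2, -5.0]
width: 0.247
```

Run:
```python
from h import *
import cv2
to_tool([.37,.231,.18],.19)
to_tool([.4638,.2494,.18],.19)
for n in('top','side'): cv2.imwrite(f'pics/{n}5.png',robot.grab_frame(n)[:,:,::-1])
print(robot.sense()['joints'])
```

```text
pos [0.3688 0.2279 0.1876] toolx ang 1.7685 tooly ang 0.198 shift cm [0.27 0.19 0.76] t 5.2667 w 0.2472994556656653
turn tool z 0.008002729613118653
pos [0.3688 0.2279 0.1876] toolx ang 1.7685 tooly ang 0.198 shift cm [0.23 9.74 0.61] t 5.2667 w 0.2472994556656653
turn tool z 0.008002729613118653
[-0.37732888  0.56749535 -0.40789081  2.16002007  0.41471192  0.49104519
 -0.89614128]
```

View pics/side5.png

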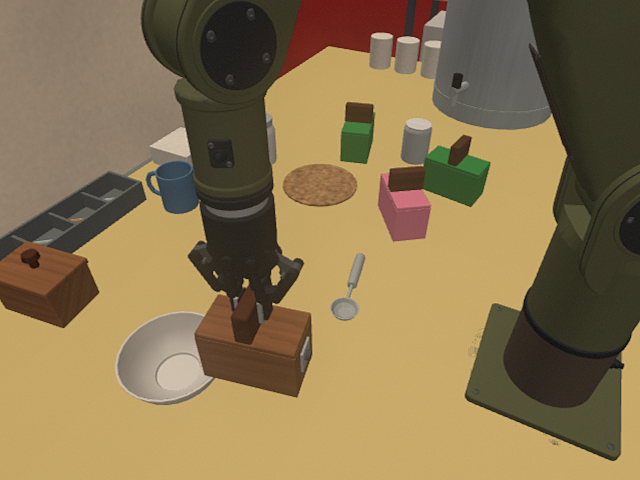

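View pics/top5.png

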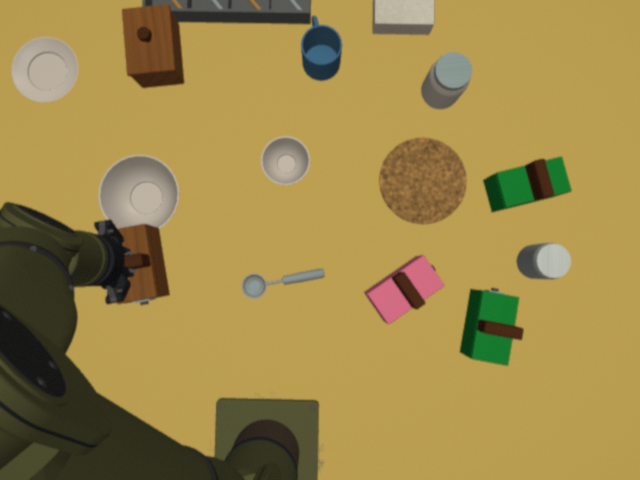

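Request:
{"op": "move_arm", "data": {
  "steps": [
    [0.2,2.0,0,0],
    [0.2,6.1,0.2,0],
    [0.2,10.2,0.3,0],
    [0.2,9.0,0.3,0],
    [0.2,9.0,0.3,0]
  ]
}}

```text
time_s: 5.78
eef_pos: [0.4573, 0.2472, 0.1823]
ee_rot: [-0.012, 0.634, 0.773, -0.001]
ft_force: [-2.9, -0.4, -5.2]
width: 0.251
```

Run:
```python
from h import *
import cv2
to_tool([.4638,.2494,.18],.19)
for n in('top','side'): cv2.imwrite(f'pics/{n}6.png',robot.grab_frame(n)[:,:,::-1])
```

```text
pos [0.4573 0.2472 0.1823] toolx ang 1.7684 tooly ang 0.1979 shift cm [0.09 0.68 0.22] t 5.7833 w 0.2509947930994064
turn tool z 0.007901301718776343
```

View pics/side6.png

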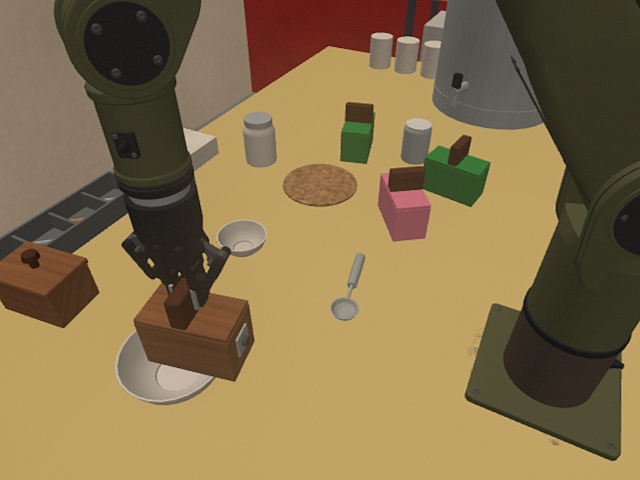

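View pics/top6.png

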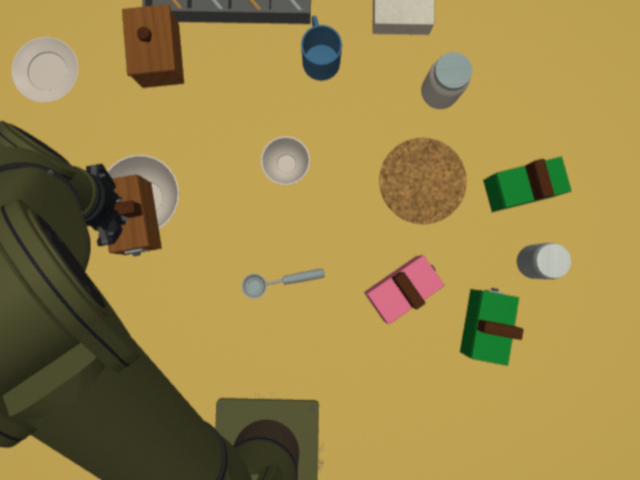

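Request:
{"op": "move_arm", "data": {
  "steps": [
    [0.1,-1.5,0,0],
    [0.1,2.5,0,0],
    [0.1,-1.5,0,0],
    [0.1,2.5,0,0],
    [0.1,0.3,0,0]
  ]
}}

```text
time_s: 6.3
eef_pos: [0.4501, 0.2388, 0.1753]
ee_rot: [-0.014, 0.632, 0.775, -0.014]
ft_force: [6.1, 1.9, -4.7]
width: 0.252
```

Request:
{"op": "move_arm", "data": {
  "steps": [
    [0,0,0,0],
    [0,0,0,0],
    [0,0,0,0]
  ]
}}

```text
time_s: 6.55
eef_pos: [0.4509, 0.2386, 0.1755]
ee_rot: [-0.014, 0.632, 0.775, -0.014]
ft_force: [0.9, 1.4, -3.9]
width: 0.247
```

Run:
```python
from h import *
import cv2
to_tool([.4638,.2494,.18],.19)
a=robot.grab_frame('top')[140:250,80:200,::-1];b=robot.grab_frame('side')[270:420,100:280,::-1]
a=cv2.resize(a,(400,366));b=cv2.resize(b,(400,333));b=cv2.copyMakeBorder(b,0,33,0,0,cv2.BORDER_CONSTANT)
cv2.imwrite('pics/b7.png',cv2.convertScaleAbs(np.hstack([a,b]),alpha=1.3))
```

```text
pos [0.4509 0.2386 0.1755] toolx ang 1.7734 tooly ang 0.2028 shift cm [ 0.8   1.46 -0.51] t 6.55 w 0.2474782080145727
turn tool z 0.0127563680694045
```

View pics/b7.png

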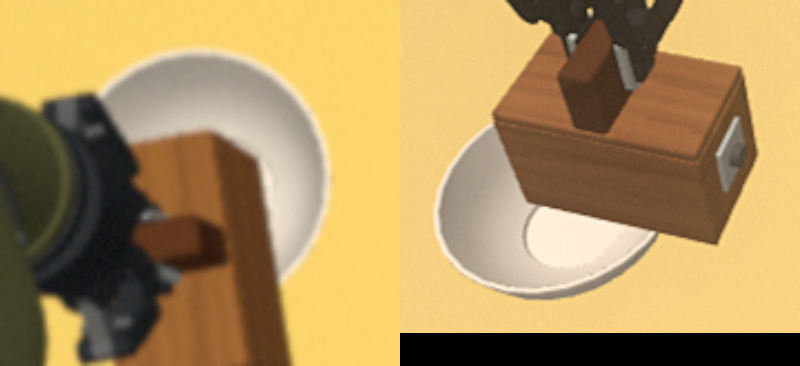

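Request:
{"op": "move_arm", "data": {
  "steps": [
    [0.3,-1.0,-0.2,0],
    [0.6,-2.5,-0.4,0],
    [0.8,-4.0,-0.5,0.005],
    [0.8,-5.2,-0.6,0.01],
    [0.8,-6.0,-0.6,0.01]
  ]
}}

```text
time_s: 7.07
eef_pos: [0.3905, 0.2362, 0.1852]
ee_rot: [-0.014, 0.635, 0.772, -0.012]
ft_force: [0.5, 0.1, -5.0]
width: 0.246
```

Request:
{"op": "move_arm", "data": {
  "steps": [
    [0,0,0,0],
    [0,0,0,0]
  ]
}}

```text
time_s: 7.23
eef_pos: [0.3908, 0.2368, 0.1858]
ee_rot: [-0.013, 0.635, 0.772, -0.011]
ft_force: [0.7, -0.2, -6.0]
width: 0.246
```

Run:
```python
from h import *
M=to_tool([.4638,.2494,.18],.19);print(M.round(3))
```

```text
pos [0.3908 0.2368 0.1858] toolx ang 1.7652 tooly ang 0.1946 shift cm [-0.18  7.42  0.32] t 7.2333 w 0.2462176203092447
turn tool z 0.004626859136799943
[[-0.193  0.981 -0.035]
 [ 0.981  0.193 -0.   ]
 [ 0.006 -0.034 -0.999]]
```

Request:
{"op": "move_arm", "data": {
  "steps": [
    [-0.1,4.1,0,0],
    [-0.2,8.2,0,0],
    [-0.2,9.5,0,0],
    [-0.2,6.0,0,0],
    [-0.2,6.0,0,0]
  ]
}}

```text
time_s: 7.65
eef_pos: [0.4444, 0.2441, 0.1824]
ee_rot: [-0.015, 0.635, 0.772, -0.016]
ft_force: [-4.9, -2.1, -6.3]
width: 0.246
```

```bash
cat > look.py <<'E'
from h import *
import cv2,sys
M=to_tool([.4638,.2494,.18],.19);print(M[2].round(3))
a=robot.grab_frame('top')[140:250,80:200,::-1];b=robot.grab_frame('side')[270:420,100:280,::-1]
a=cv2.resize(a,(400,366));b=cv2.resize(b,(400,333));b=cv2.copyMakeBorder(b,0,33,0,0,cv2.BORDER_CONSTANT)
cv2.imwrite(sys.argv[1],cv2.convertScaleAbs(np.hstack([a,b]),alpha=1.3))
E
python3 look.py pics/b8.png
```

```text
pos [0.4444 0.2441 0.1824] toolx ang 1.766 tooly ang 0.1953 shift cm [0.15 2.01 0.16] t 7.65 w 0.24623838847108773
turn tool z 0.005294619231113851
[ 0.003 -0.044 -0.999]
```

View pics/b8.png

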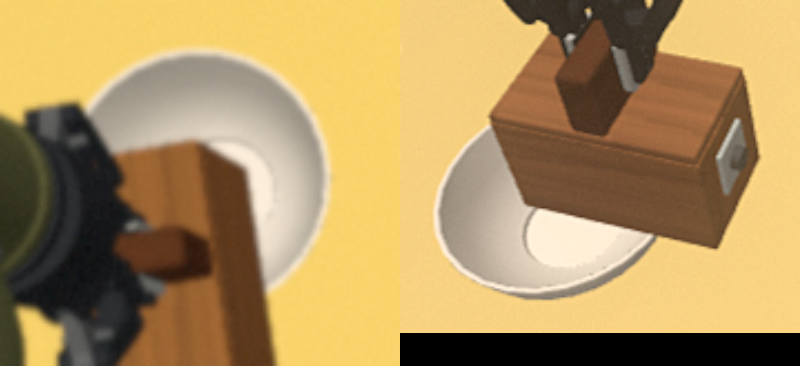

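Request:
{"op": "move_arm", "data": {
  "steps": [
    [0.1,-1.0,0,0],
    [0.1,-2.5,0,0],
    [0.1,-4.0,0,0],
    [0.1,-5.4,0,0],
    [0.1,-6.3,0,0]
  ]
}}

```text
time_s: 8.17
eef_pos: [0.3874, 0.235, 0.1858]
ee_rot: [-0.014, 0.635, 0.772, -0.012]
ft_force: [-0.2, 0.5, -5.2]
width: 0.248
```

Request:
{"op": "move_arm", "data": {
  "steps": [
    [0,4.1,0,0],
    [0,8.2,0,0],
    [0,12.3,0,0],
    [0,8.2,0,0],
    [0,4.1,0,0]
  ]
}}

```text
time_s: 8.58
eef_pos: [0.4387, 0.2488, 0.1844]
ee_rot: [-0.013, 0.639, 0.769, -0.003]
ft_force: [-5.7, 0.0, -6.7]
width: 0.25
```

```bash
python3 look.py pics/b9.png
```

```text
pos [0.4387 0.2488 0.1844] toolx ang 1.7554 tooly ang 0.185 shift cm [-0.41  2.49  0.39] t 8.5833 w 0.2501595844100365
turn tool z -0.005048366658806591
[ 0.016 -0.021 -1.   ]
```

View pics/b9.png

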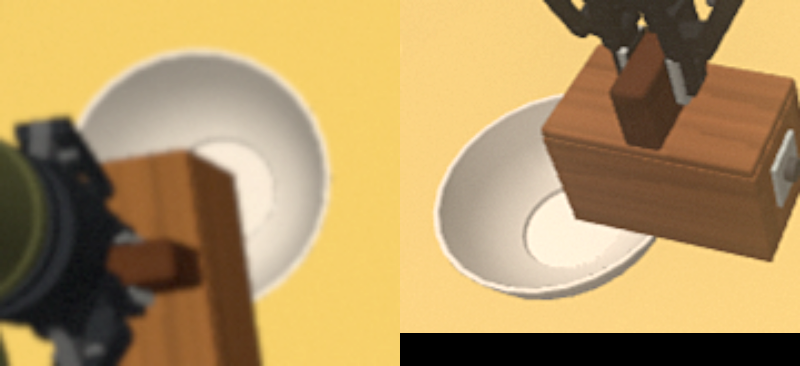

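Request:
{"op": "move_arm", "data": {
  "steps": [
    [0,0,0,0],
    [0,0,0,0],
    [0,0,0,0]
  ]
}}

```text
time_s: 8.93
eef_pos: [0.4177, 0.238, 0.1822]
ee_rot: [-0.016, 0.633, 0.774, -0.021]
ft_force: [0.7, 0.8, -5.3]
width: 0.251
```

```bash
python3 look.py pics/b10.png; python3 -c "
from h import *
import cv2
cv2.imwrite('pics/s10.png',robot.grab_frame('side')[:,:,::-1])"
```

```text
pos [0.4177 0.238  0.1822] toolx ang 1.7704 tooly ang 0.1995 shift cm [ 0.21  4.75 -0.03] t 8.9333 w 0.2507915417225739
turn tool z 0.009487656842326553
[-0.002 -0.052 -0.999]
```

View pics/s10.png

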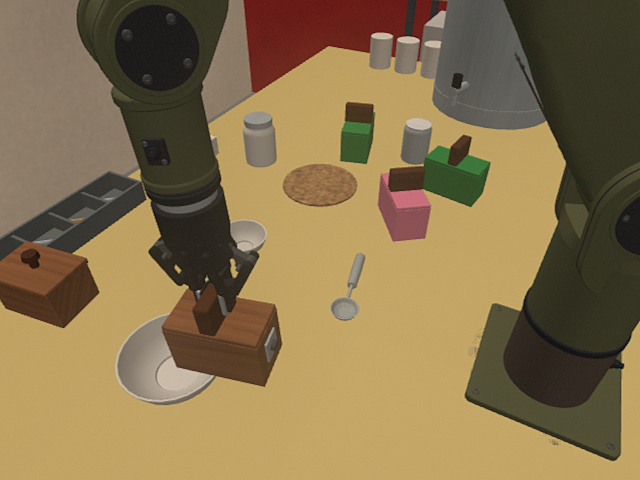

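Request:
{"op": "move_arm", "data": {
  "steps": [
    [0.1,0.5,0,0],
    [0.2,1.2,0,0],
    [0.2,1.8,0,0],
    [0.2,2.0,0,0],
    [0.2,2.0,0,0]
  ]
}}

```text
time_s: 9.5
eef_pos: [0.4382, 0.2442, 0.1811]
ee_rot: [-0.016, 0.633, 0.773, -0.02]
ft_force: [0.4, 0.7, -5.3]
width: 0.249
```

Request:
{"op": "move_arm", "data": {
  "steps": [
    [0,4.1,0,0],
    [0,7.1,0,0],
    [0,8.1,0,0],
    [0,7.1,0,0],
    [0,4.1,0,0]
  ]
}}

```text
time_s: 9.92
eef_pos: [0.4833, 0.253, 0.1784]
ee_rot: [-0.015, 0.636, 0.772, -0.017]
ft_force: [0.0, 1.2, -5.3]
width: 0.25
```

Request:
{"op": "move_arm", "data": {
  "steps": [
    [0,-4.1,0,0],
    [0,-6.0,0,0],
    [0,-6.5,0,0],
    [0,-6.5,0,0],
    [0,-6.5,0,0]
  ]
}}

```text
time_s: 10.33
eef_pos: [0.4206, 0.241, 0.1816]
ee_rot: [-0.014, 0.636, 0.772, -0.016]
ft_force: [0.9, 0.2, -5.0]
width: 0.25
```

```bash
python3 look.py pics/b11.png
```

```text
pos [0.4206 0.241  0.1816] toolx ang 1.7637 tooly ang 0.193 shift cm [-0.01  4.4  -0.03] t 10.3333 w 0.2498676406930672
turn tool z 0.0029533042993441505
[ 0.002 -0.043 -0.999]
```

View pics/b11.png

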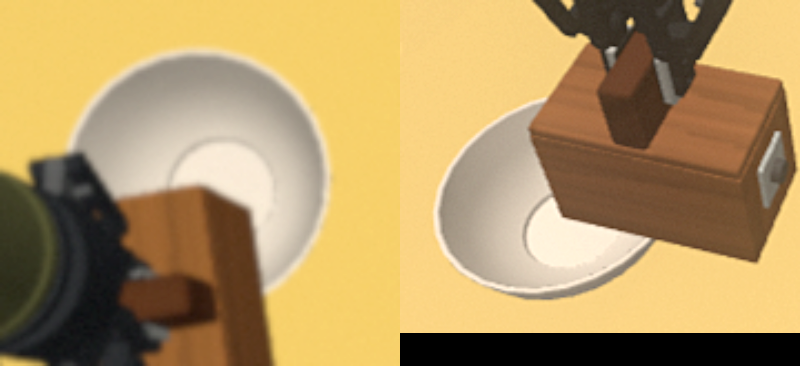

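Request:
{"op": "move_arm", "data": {
  "steps": [
    [0,4.1,0,0]
  ]
}}

```text
time_s: 10.52
eef_pos: [0.4496, 0.2448, 0.1783]
ee_rot: [-0.017, 0.633, 0.774, -0.025]
ft_force: [-3.2, -0.5, -7.7]
width: 0.248
```

Request:
{"op": "move_arm", "data": {
  "steps": [
    [0,4.1,0,0]
  ]
}}

```text
time_s: 10.6
eef_pos: [0.4908, 0.2528, 0.1759]
ee_rot: [-0.017, 0.632, 0.774, -0.025]
ft_force: [2.8, 1.4, -4.6]
width: 0.248
```

Request:
{"op": "move_arm", "data": {
  "steps": [
    [0,-3,0,0]
  ]
}}

```text
time_s: 10.68
eef_pos: [0.4829, 0.2535, 0.1776]
ee_rot: [-0.013, 0.638, 0.77, -0.011]
ft_force: [5.9, 2.3, -4.1]
width: 0.246
```

Request:
{"op": "move_arm", "data": {
  "steps": [
    [0,-4.1,0,0]
  ]
}}

```text
time_s: 10.77
eef_pos: [0.448, 0.2476, 0.178]
ee_rot: [-0.013, 0.641, 0.768, -0.008]
ft_force: [-3.7, -0.5, -6.3]
width: 0.25
```

Request:
{"op": "move_arm", "data": {
  "steps": [
    [0,-4.1,0,0]
  ]
}}

```text
time_s: 10.85
eef_pos: [0.4116, 0.2418, 0.1788]
ee_rot: [-0.013, 0.643, 0.766, -0.005]
ft_force: [-1.1, 1.2, -5.5]
width: 0.249
```

Request:
{"op": "move_arm", "data": {
  "steps": [
    [0,0,0,0]
  ]
}}

```text
time_s: 10.93
eef_pos: [0.4013, 0.2371, 0.1772]
ee_rot: [-0.015, 0.641, 0.767, -0.013]
ft_force: [-2.8, -3.1, -6.4]
width: 0.25
```

Request:
{"op": "move_arm", "data": {
  "steps": [
    [0,0,0,0]
  ]
}}

```text
time_s: 11.02
eef_pos: [0.4016, 0.2373, 0.1772]
ee_rot: [-0.015, 0.641, 0.767, -0.013]
ft_force: [2.6, 1.6, -5.0]
width: 0.248
```

```bash
python3 look.py pics/b12.png
```

```text
pos [0.4016 0.2373 0.1772] toolx ang 1.7502 tooly ang 0.1796 shift cm [ 0.08  6.32 -0.52] t 11.0167 w 0.2480505665654689
turn tool z -0.010393734119370723
[ 0.006 -0.038 -0.999]
```

View pics/b12.png

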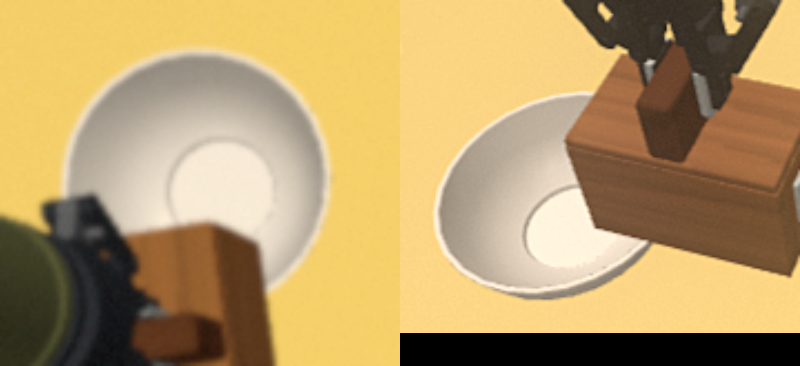

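Request:
{"op": "move_arm", "data": {
  "steps": [
    [0,4.1,-0.2,0],
    [0,8.2,-0.6,0],
    [0,12.3,-0.8,0]
  ]
}}

```text
time_s: 11.37
eef_pos: [0.5257, 0.2592, 0.1807]
ee_rot: [-0.015, 0.641, 0.767, -0.013]
ft_force: [1.1, 1.7, -5.2]
width: 0.25
```

Request:
{"op": "move_arm", "data": {
  "steps": [
    [0,-1.0,0,0],
    [0,-2.7,0,0],
    [0,-4.4,0,0],
    [0,-6.1,0,0],
    [0,-7.0,0,0]
  ]
}}

```text
time_s: 11.78
eef_pos: [0.4558, 0.2465, 0.1832]
ee_rot: [-0.015, 0.641, 0.767, -0.013]
ft_force: [0.4, 0.4, -4.9]
width: 0.248
```

```bash
python3 look.py pics/b13.png
```

```text
pos [0.4558 0.2465 0.1832] toolx ang 1.7485 tooly ang 0.1779 shift cm [0.15 0.86 0.29] t 11.7833 w 0.2483272824566022
turn tool z -0.012056323852734918
[ 0.006 -0.039 -0.999]
```

View pics/b13.png

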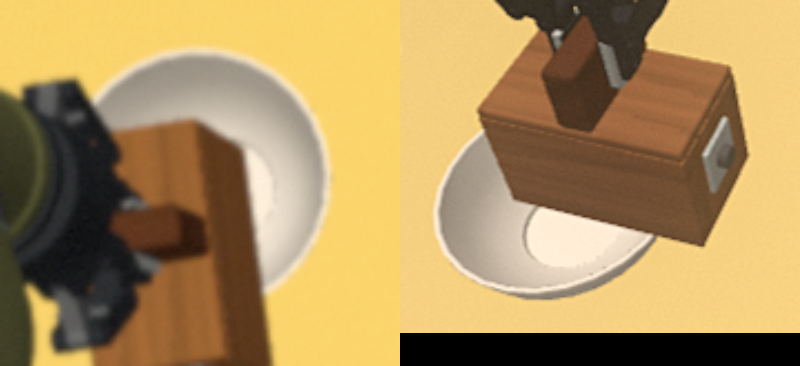

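Request:
{"op": "move_arm", "data": {
  "steps": [
    [0,4.1,0,0]
  ]
}}

```text
time_s: 11.97
eef_pos: [0.4857, 0.2508, 0.1805]
ee_rot: [-0.018, 0.638, 0.77, -0.022]
ft_force: [-2.6, 0.6, -6.3]
width: 0.244
```

Run:
```python
from h import *
s=robot.sense();print(s['joint_velocities'].round(2))
```

```text
[ 0.25  0.62 -0.02 -1.63 -0.01  0.88  0.64]
```

Request:
{"op": "move_arm", "data": {
  "steps": [
    [0,0.8,-0.3,0],
    [0,-0.5,-0.6,0],
    [0,-2.0,-0.9,0],
    [0,-3.5,-1.2,0],
    [0,-4.0,-1.2,0]
  ]
}}

```text
time_s: 12.38
eef_pos: [0.4469, 0.2437, 0.1952]
ee_rot: [-0.018, 0.638, 0.77, -0.021]
ft_force: [-0.1, 0.1, -5.4]
width: 0.249
```

Request:
{"op": "move_arm", "data": {
  "steps": [
    [0,4.1,0,0]
  ]
}}

```text
time_s: 12.47
eef_pos: [0.473, 0.2464, 0.1909]
ee_rot: [-0.021, 0.634, 0.773, -0.033]
ft_force: [-4.6, -0.9, -6.9]
width: 0.249
```

Request:
{"op": "move_arm", "data": {
  "steps": [
    [0,0.8,0,0],
    [0,-0.5,0,0],
    [0,-2.0,0,0],
    [0,-3.5,0,0],
    [0,-4.0,0,0]
  ]
}}

```text
time_s: 12.88
eef_pos: [0.4333, 0.2385, 0.1939]
ee_rot: [-0.021, 0.633, 0.773, -0.033]
ft_force: [0.5, -0.5, -5.5]
width: 0.25
```

```bash
python3 look.py pics/b14.png
```

```text
pos [0.4333 0.2385 0.1939] toolx ang 1.7689 tooly ang 0.1974 shift cm [0.48 3.3  1.14] t 12.8833 w 0.2495585200063084
turn tool z 0.007395637906437269
[-0.009 -0.078 -0.997]
```

View pics/b14.png

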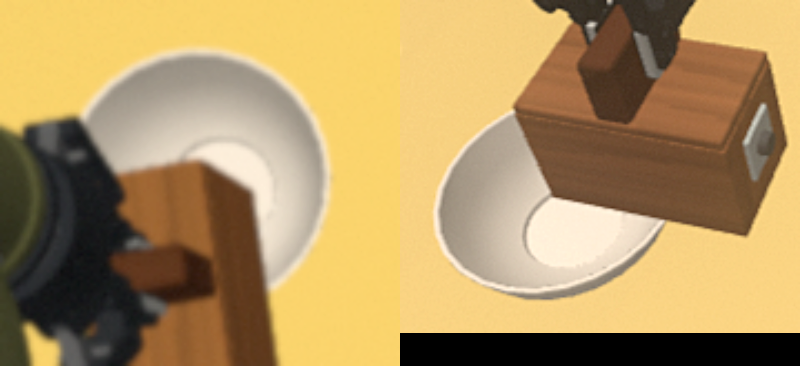

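Request:
{"op": "move_arm", "data": {
  "steps": [
    [0,4.1,0,0]
  ]
}}

```text
time_s: 13.07
eef_pos: [0.4645, 0.2436, 0.19]
ee_rot: [-0.023, 0.63, 0.775, -0.041]
ft_force: [-2.4, -1.7, -6.2]
width: 0.248
```

Request:
{"op": "move_arm", "data": {
  "steps": [
    [0.1,0.8,-0.3,0],
    [0.2,-0.2,-0.4,0],
    [0.2,-1.5,-0.4,0],
    [0.2,-2.2,-0.4,0],
    [0.2,-2.4,-0.4,0]
  ]
}}

```text
time_s: 13.48
eef_pos: [0.4411, 0.2408, 0.1962]
ee_rot: [-0.023, 0.63, 0.775, -0.041]
ft_force: [-0.7, 0.7, -4.6]
width: 0.25
```

Request:
{"op": "move_arm", "data": {
  "steps": [
    [0,4.1,0,0]
  ]
}}

```text
time_s: 13.57
eef_pos: [0.4691, 0.2451, 0.1913]
ee_rot: [-0.026, 0.626, 0.778, -0.05]
ft_force: [-3.2, -2.1, -5.9]
width: 0.249
```

Request:
{"op": "move_arm", "data": {
  "steps": [
    [0.1,0.8,-0.3,0],
    [0.2,-0.2,-0.4,0],
    [0.2,-1.5,-0.4,0],
    [0.2,-2.2,-0.4,0],
    [0.2,-2.4,-0.4,0]
  ]
}}

```text
time_s: 13.98
eef_pos: [0.4454, 0.242, 0.1981]
ee_rot: [-0.026, 0.626, 0.778, -0.05]
ft_force: [0.0, 1.2, -5.7]
width: 0.245
```

Request:
{"op": "move_arm", "data": {
  "steps": [
    [0,4.1,0,0]
  ]
}}

```text
time_s: 14.07
eef_pos: [0.4733, 0.2467, 0.1927]
ee_rot: [-0.029, 0.622, 0.78, -0.06]
ft_force: [-3.6, 0.6, -6.8]
width: 0.249
```

Request:
{"op": "move_arm", "data": {
  "steps": [
    [0.1,0.8,-0.3,0],
    [0.2,-0.2,-0.4,0],
    [0.2,-1.5,-0.4,0],
    [0.2,-2.2,-0.4,0],
    [0.2,-2.4,-0.4,0]
  ]
}}

```text
time_s: 14.48
eef_pos: [0.4496, 0.2434, 0.1999]
ee_rot: [-0.029, 0.622, 0.781, -0.06]
ft_force: [0.9, -0.6, -5.3]
width: 0.25
```

```bash
python3 look.py pics/b15.png
```

```text
pos [0.4496 0.2434 0.1999] toolx ang 1.7985 tooly ang 0.2239 shift cm [0.32 1.76 1.77] t 14.4833 w 0.2500602822660505
turn tool z 0.03392801101653409
[-0.029 -0.13  -0.991]
```

View pics/b15.png

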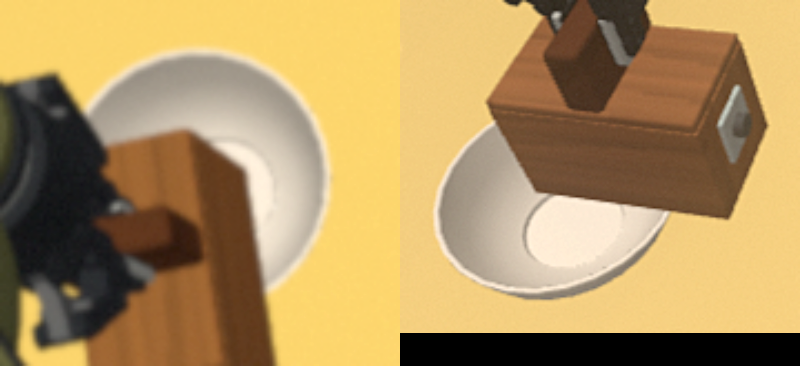

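Request:
{"op": "move_arm", "data": {
  "steps": [
    [0,4.1,0,0.01]
  ]
}}

```text
time_s: 14.67
eef_pos: [0.4797, 0.2493, 0.1942]
ee_rot: [-0.031, 0.622, 0.779, -0.068]
ft_force: [-2.8, -0.7, -5.9]
width: 0.248
```

Request:
{"op": "move_arm", "data": {
  "steps": [
    [0.1,0.8,-0.2,0.01],
    [0.2,0.2,-0.3,0.02],
    [0.2,-0.7,-0.3,0.02],
    [0.2,-1.3,-0.3,0.02],
    [0.2,-1.5,-0.3,0.02]
  ]
}}

```text
time_s: 15.08
eef_pos: [0.4642, 0.2481, 0.1995]
ee_rot: [-0.031, 0.63, 0.773, -0.068]
ft_force: [-0.6, -1.1, -4.7]
width: 0.251
```

Request:
{"op": "move_arm", "data": {
  "steps": [
    [0,4.1,0,0.01]
  ]
}}

```text
time_s: 15.17
eef_pos: [0.4916, 0.253, 0.1933]
ee_rot: [-0.034, 0.629, 0.773, -0.078]
ft_force: [-4.3, 0.4, -6.9]
width: 0.251
```

Request:
{"op": "move_arm", "data": {
  "steps": [
    [0.1,0.8,-0.2,0.01],
    [0.2,0.2,-0.3,0.01],
    [0.2,-1.0,-0.3,0.01],
    [0.2,-1.8,-0.3,0.01],
    [0.2,-2.0,-0.3,0.01]
  ]
}}

```text
time_s: 15.58
eef_pos: [0.4705, 0.251, 0.1999]
ee_rot: [-0.033, 0.632, 0.77, -0.079]
ft_force: [-0.2, -0.1, -5.3]
width: 0.25
```

Request:
{"op": "move_arm", "data": {
  "steps": [
    [0,4.1,0,0]
  ]
}}

```text
time_s: 15.67
eef_pos: [0.4981, 0.256, 0.1935]
ee_rot: [-0.036, 0.628, 0.772, -0.087]
ft_force: [-3.0, 1.1, -6.1]
width: 0.248
```

Request:
{"op": "move_arm", "data": {
  "steps": [
    [0.1,0.8,-0.2,0],
    [0.2,-0.2,-0.3,0],
    [0.2,-1.5,-0.3,0],
    [0.2,-2.0,-0.3,0],
    [0.2,-2.2,-0.3,0]
  ]
}}

```text
time_s: 16.08
eef_pos: [0.4764, 0.2539, 0.2007]
ee_rot: [-0.036, 0.628, 0.773, -0.087]
ft_force: [0.2, 0.2, -5.3]
width: 0.246
```

```bash
python3 look.py pics/b16.png
```

```text
pos [0.4764 0.2539 0.2007] toolx ang 1.7821 tooly ang 0.2015 shift cm [-0.06 -0.93  2.29] t 16.0833 w 0.24606662353556338
turn tool z 0.011500964237108668
[-0.053 -0.18  -0.982]
```

View pics/b16.png

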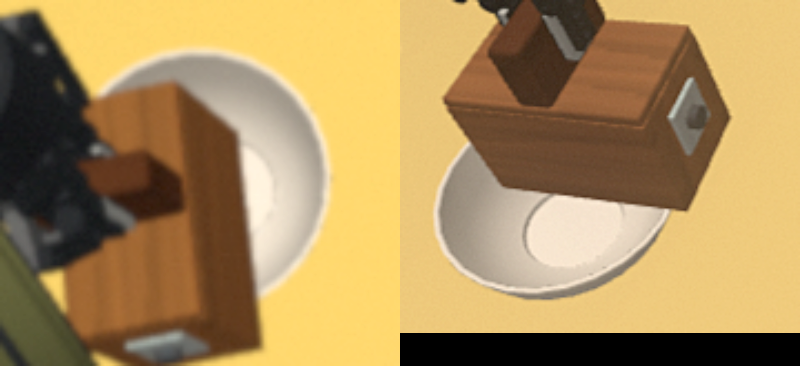

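Request:
{"op": "move_arm", "data": {
  "steps": [
    [0,4.1,0,0]
  ]
}}

```text
time_s: 16.27
eef_pos: [0.5064, 0.2595, 0.1934]
ee_rot: [-0.039, 0.624, 0.775, -0.095]
ft_force: [-2.9, 0.5, -5.7]
width: 0.248
```

Request:
{"op": "move_arm", "data": {
  "steps": [
    [0,0.8,-0.2,0],
    [0,-0.2,-0.4,0],
    [0,-1.5,-0.5,0],
    [0,-2.2,-0.5,0],
    [0,-2.4,-0.5,0]
  ]
}}

```text
time_s: 16.68
eef_pos: [0.4838, 0.2551, 0.2033]
ee_rot: [-0.039, 0.624, 0.775, -0.095]
ft_force: [0.3, 0.3, -5.6]
width: 0.25
```

Request:
{"op": "move_arm", "data": {
  "steps": [
    [0,4.1,0,0]
  ]
}}

```text
time_s: 16.77
eef_pos: [0.5117, 0.2608, 0.1955]
ee_rot: [-0.042, 0.619, 0.777, -0.103]
ft_force: [-2.3, 1.1, -6.3]
width: 0.246
```

Request:
{"op": "move_arm", "data": {
  "steps": [
    [0,0.8,-0.2,0],
    [0,-0.2,-0.4,0],
    [0,-1.5,-0.5,0],
    [0,-2.2,-0.5,0],
    [0,-2.4,-0.5,0]
  ]
}}

```text
time_s: 17.18
eef_pos: [0.4894, 0.2563, 0.2058]
ee_rot: [-0.042, 0.619, 0.777, -0.103]
ft_force: [0.0, -0.2, -5.7]
width: 0.252
```

Request:
{"op": "move_arm", "data": {
  "steps": [
    [0,4.1,0,0]
  ]
}}

```text
time_s: 17.27
eef_pos: [0.5173, 0.2624, 0.1976]
ee_rot: [-0.045, 0.615, 0.779, -0.111]
ft_force: [-2.2, 1.3, -6.8]
width: 0.247
```

Request:
{"op": "move_arm", "data": {
  "steps": [
    [0,0.8,-0.2,0],
    [0,-0.2,-0.4,0],
    [0,-1.5,-0.5,0],
    [0,-2.2,-0.5,0],
    [0,-2.4,-0.5,0]
  ]
}}

```text
time_s: 17.68
eef_pos: [0.4952, 0.2577, 0.2083]
ee_rot: [-0.045, 0.615, 0.78, -0.111]
ft_force: [0.1, -0.6, -5.8]
width: 0.248
```

```bash
python3 look.py pics/b17.png
```

```text
pos [0.4952 0.2577 0.2083] toolx ang 1.8142 tooly ang 0.2278 shift cm [ 0.14 -2.52  3.5 ] t 17.6833 w 0.24750762404934387
turn tool z 0.03775046354631817
[-0.066 -0.229 -0.971]
```

View pics/b17.png

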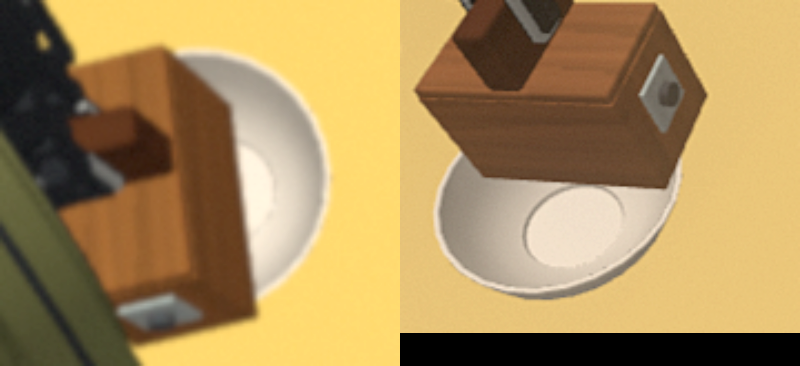

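Run:
```python
from h import *
import cv2
a=robot.grab_frame('top')[:,:,::-1];b=robot.grab_frame('side')[:,:,::-1]
cv2.imwrite('pics/t18.png',a);cv2.imwrite('pics/s18.png',b)
```

```text
(no output)
```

View pics/t18.png

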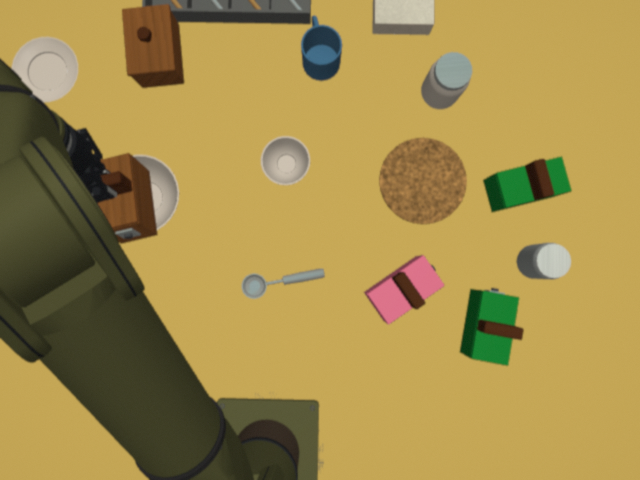

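View pics/s18.png

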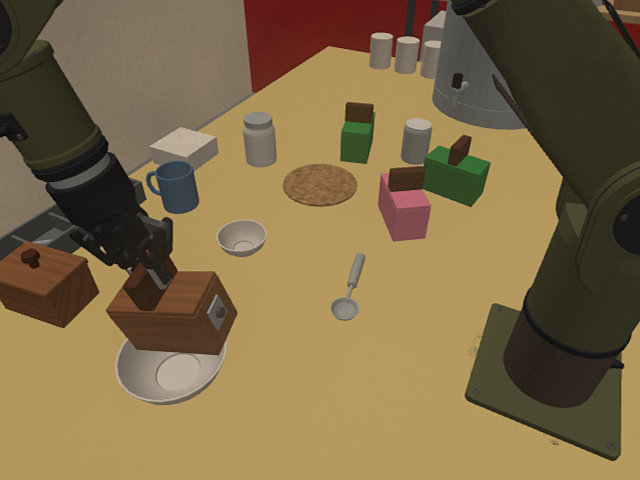

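Request:
{"op": "move_arm", "data": {
  "steps": [
    [0,4.1,0,0.01]
  ]
}}

```text
time_s: 17.97
eef_pos: [0.525, 0.2644, 0.199]
ee_rot: [-0.048, 0.615, 0.778, -0.119]
ft_force: [-2.0, 0.9, -6.3]
width: 0.251
```

Request:
{"op": "move_arm", "data": {
  "steps": [
    [0,0.6,-0.1,0.01],
    [0.5,-0.8,-0.4,0.01],
    [-0.5,-2.2,-0.4,0.01],
    [0,-2.6,-0.4,0.01]
  ]
}}

```text
time_s: 18.3
eef_pos: [0.5013, 0.2563, 0.2093]
ee_rot: [-0.046, 0.62, 0.774, -0.121]
ft_force: [-0.0, -2.2, -5.3]
width: 0.249
```

Request:
{"op": "move_arm", "data": {
  "steps": [
    [0,4.1,0,0.01]
  ]
}}

```text
time_s: 18.38
eef_pos: [0.5283, 0.2635, 0.2001]
ee_rot: [-0.049, 0.619, 0.773, -0.129]
ft_force: [-3.0, 2.0, -6.6]
width: 0.243
```

Request:
{"op": "move_arm", "data": {
  "steps": [
    [0,0.6,-0.1,0.01],
    [0.5,-0.8,-0.4,0.01],
    [-0.5,-2.2,-0.4,0.01],
    [0,-2.6,-0.4,0.01]
  ]
}}

```text
time_s: 18.72
eef_pos: [0.5049, 0.256, 0.211]
ee_rot: [-0.048, 0.624, 0.769, -0.13]
ft_force: [-0.1, -1.7, -5.9]
width: 0.251
```

Request:
{"op": "move_arm", "data": {
  "steps": [
    [0,4.1,0,0.01]
  ]
}}

```text
time_s: 18.8
eef_pos: [0.5322, 0.2631, 0.2014]
ee_rot: [-0.051, 0.623, 0.769, -0.138]
ft_force: [-2.5, 2.6, -5.5]
width: 0.252
```

Request:
{"op": "move_arm", "data": {
  "steps": [
    [0,0.6,-0.1,0.01],
    [0.5,-0.8,-0.4,0.01],
    [-0.5,-2.2,-0.4,0.01],
    [0,-2.6,-0.4,0.01]
  ]
}}

```text
time_s: 19.13
eef_pos: [0.5091, 0.2562, 0.2128]
ee_rot: [-0.049, 0.627, 0.764, -0.139]
ft_force: [0.2, -1.2, -4.7]
width: 0.249
```

```bash
python3 look.py pics/b19.png
```

```text
pos [0.5091 0.2562 0.2128] toolx ang 1.7811 tooly ang 0.1816 shift cm [ 0.61 -3.5   4.37] t 19.1333 w 0.24851436085601636
turn tool z -0.00838248851950496
[-0.1   -0.275 -0.956]
```

View pics/b19.png

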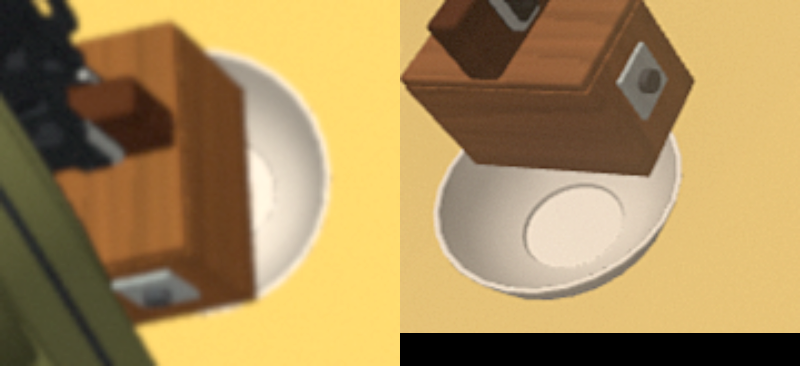

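Request:
{"op": "move_arm", "data": {
  "steps": [
    [-1.2,3.9,0,0]
  ]
}}

```text
time_s: 19.32
eef_pos: [0.5394, 0.2585, 0.2048]
ee_rot: [-0.054, 0.621, 0.769, -0.141]
ft_force: [-0.7, 3.0, -5.8]
width: 0.25
```

Request:
{"op": "move_arm", "data": {
  "steps": [
    [0,0.6,-0.1,0],
    [0.8,-0.8,-0.4,0],
    [1.0,-2.0,-0.4,0],
    [1.0,-2.4,-0.5,0]
  ]
}}

```text
time_s: 19.65
eef_pos: [0.5151, 0.2661, 0.2154]
ee_rot: [-0.055, 0.621, 0.769, -0.141]
ft_force: [-1.2, 0.6, -5.8]
width: 0.253
```

Request:
{"op": "move_arm", "data": {
  "steps": [
    [-1.2,3.9,0,0]
  ]
}}

```text
time_s: 19.73
eef_pos: [0.5441, 0.2646, 0.2073]
ee_rot: [-0.059, 0.615, 0.773, -0.145]
ft_force: [-1.8, 2.3, -5.2]
width: 0.249
```

Request:
{"op": "move_arm", "data": {
  "steps": [
    [0,0.6,-0.1,0],
    [0.8,-0.8,-0.4,0],
    [1.0,-2.0,-0.4,0],
    [1.0,-2.4,-0.5,0]
  ]
}}

```text
time_s: 20.07
eef_pos: [0.52, 0.2711, 0.2184]
ee_rot: [-0.06, 0.614, 0.773, -0.145]
ft_force: [-0.8, 0.5, -4.7]
width: 0.246
```

Request:
{"op": "move_arm", "data": {
  "steps": [
    [-1.2,3.9,0,0]
  ]
}}

```text
time_s: 20.15
eef_pos: [0.5492, 0.2696, 0.2099]
ee_rot: [-0.064, 0.609, 0.776, -0.15]
ft_force: [-1.7, 2.1, -6.3]
width: 0.249
```

Request:
{"op": "move_arm", "data": {
  "steps": [
    [0,0.6,-0.1,0],
    [0.8,-0.8,-0.4,0],
    [1.0,-2.0,-0.4,0],
    [1.0,-2.4,-0.5,0]
  ]
}}

```text
time_s: 20.48
eef_pos: [0.5255, 0.2754, 0.2215]
ee_rot: [-0.064, 0.608, 0.777, -0.15]
ft_force: [-0.3, 0.2, -5.3]
width: 0.249
```

```bash
python3 look.py pics/b20.png
```

```text
pos [0.5255 0.2754 0.2215] toolx ang 1.8258 tooly ang 0.2278 shift cm [-0.61 -4.99  6.07] t 20.4833 w 0.24892908682768985
turn tool z 0.03776210704337046
[-0.083 -0.31  -0.947]
```

View pics/b20.png

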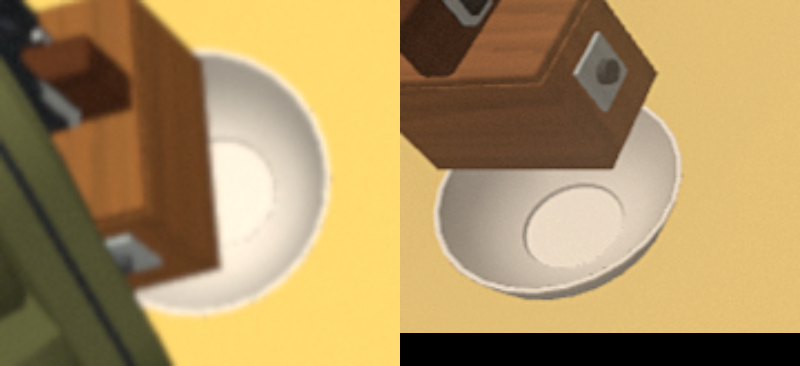

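```bash
cat >> look.py <<'E'
s=robot.sense();p=s['eef_pos']+M@np.array([0,.0435,.104]);print('slot',p.round(4),'rel bowl mm',((p-[.506,.2575,0])*1000).round(0))
d=np.array([.506,.2575,p[2]])-p;print('tool shift to centre slot cm',(M.T@d*100).round(2))
for q in([.035,.065,.104],[-.035,.065,.104]):print('low corner',(s['eef_pos']+M@np.array(q)).round(3))
E
python3 look.py pics/x.png
```

```text
pos [0.527  0.2744 0.2217] toolx ang 1.8247 tooly ang 0.2263 shift cm [-0.48 -5.1   6.11] t 20.5833 w 0.25154258850732475
turn tool z 0.03633877801581198
[-0.085 -0.308 -0.947]
slot [0.5388 0.2671 0.1092] rel bowl mm [ 33.  10. 109.]
tool shift to centre slot cm [-0.11 -3.24  1.07]
low corner [0.55  0.305 0.1  ]
low corner [0.567 0.238 0.106]
```

Request:
{"op": "move_arm", "data": {
  "steps": [
    [0,-0.7,0.8,0],
    [0,-1.7,1.8,0.01],
    [0,-2.4,2.7,0.02],
    [0,-2.7,3.0,0.03],
    [0,-2.7,3.0,0.03]
  ]
}}

```text
time_s: 21.1
eef_pos: [0.494, 0.2628, 0.2005]
ee_rot: [-0.06, 0.621, 0.766, -0.151]
ft_force: [0.2, -0.3, -5.4]
width: 0.249
```

Request:
{"op": "move_arm", "data": {
  "steps": [
    [-0.8,4.0,0,0]
  ]
}}

```text
time_s: 21.18
eef_pos: [0.5248, 0.2642, 0.1912]
ee_rot: [-0.064, 0.617, 0.769, -0.155]
ft_force: [-1.2, 3.0, -5.7]
width: 0.252
```

Request:
{"op": "move_arm", "data": {
  "steps": [
    [0,0.6,-0.1,0],
    [0.3,-0.8,-0.4,0],
    [0.5,-2.3,-0.7,0],
    [0.6,-2.9,-0.8,0]
  ]
}}

```text
time_s: 21.52
eef_pos: [0.4987, 0.2667, 0.2084]
ee_rot: [-0.064, 0.617, 0.769, -0.155]
ft_force: [-0.6, 1.1, -4.9]
width: 0.252
```

Request:
{"op": "move_arm", "data": {
  "steps": [
    [-0.8,4.0,0,0]
  ]
}}

```text
time_s: 21.6
eef_pos: [0.5266, 0.2681, 0.199]
ee_rot: [-0.068, 0.611, 0.773, -0.16]
ft_force: [-1.7, 2.6, -5.3]
width: 0.249
```

Request:
{"op": "move_arm", "data": {
  "steps": [
    [0,0.6,-0.1,0],
    [0.3,-0.8,-0.4,0],
    [0.5,-2.3,-0.7,0],
    [0.6,-2.9,-0.8,0]
  ]
}}

```text
time_s: 21.93
eef_pos: [0.5007, 0.27, 0.2165]
ee_rot: [-0.068, 0.61, 0.773, -0.16]
ft_force: [-0.8, 0.8, -4.5]
width: 0.251
```

Request:
{"op": "move_arm", "data": {
  "steps": [
    [-0.8,4.0,0,0]
  ]
}}

```text
time_s: 22.02
eef_pos: [0.5286, 0.2719, 0.2069]
ee_rot: [-0.072, 0.604, 0.776, -0.165]
ft_force: [-1.5, 1.9, -5.6]
width: 0.249
```

Request:
{"op": "move_arm", "data": {
  "steps": [
    [0,0.6,-0.1,0],
    [0.3,-0.8,-0.4,0],
    [0.5,-2.3,-0.7,0],
    [0.6,-2.9,-0.8,0]
  ]
}}

```text
time_s: 22.35
eef_pos: [0.503, 0.2733, 0.2246]
ee_rot: [-0.072, 0.604, 0.776, -0.164]
ft_force: [-0.4, 0.1, -4.3]
width: 0.25
```

```bash
python3 look.py pics/b21.png
```

```text
pos [0.503  0.2733 0.2246] toolx ang 1.8338 tooly ang 0.2313 shift cm [-0.9  -2.57  5.79] t 22.35 w 0.2503298607035994
turn tool z 0.04127072225847206
[-0.087 -0.343 -0.935]
slot [0.511  0.2651 0.1124] rel bowl mm [  5.   8. 112.]
tool shift to centre slot cm [-0.6  -0.62  0.28]
low corner [0.522 0.303 0.102]
low corner [0.54  0.236 0.108]
```

View pics/b21.png

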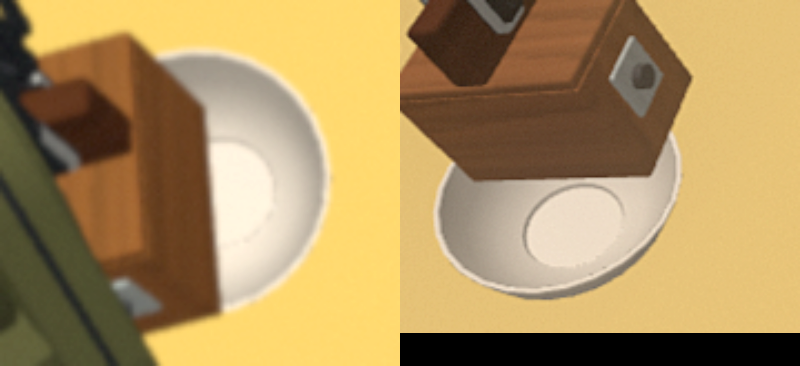

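Request:
{"op": "move_arm", "data": {
  "steps": [
    [-4.0,0,0,0]
  ]
}}

```text
time_s: 22.53
eef_pos: [0.5108, 0.2452, 0.228]
ee_rot: [-0.075, 0.599, 0.781, -0.16]
ft_force: [-0.3, 3.8, -4.4]
width: 0.251
```

Request:
{"op": "move_arm", "data": {
  "steps": [
    [-0.4,0,0.2,0],
    [0.8,0,0.5,0],
    [2.0,0,0.7,0],
    [2.5,0,0.8,0]
  ]
}}

```text
time_s: 22.87
eef_pos: [0.5007, 0.2709, 0.2182]
ee_rot: [-0.076, 0.598, 0.782, -0.159]
ft_force: [-0.3, 0.3, -5.8]
width: 0.253
```

Request:
{"op": "move_arm", "data": {
  "steps": [
    [-4.0,0,0,0]
  ]
}}

```text
time_s: 22.95
eef_pos: [0.5063, 0.2462, 0.2208]
ee_rot: [-0.082, 0.591, 0.787, -0.155]
ft_force: [-1.3, 3.6, -4.5]
width: 0.249
```

Request:
{"op": "move_arm", "data": {
  "steps": [
    [-0.4,0,0.2,0],
    [0.8,0,0.5,0],
    [2.0,0,0.7,0],
    [2.5,0,0.8,0]
  ]
}}

```text
time_s: 23.28
eef_pos: [0.4946, 0.2731, 0.2116]
ee_rot: [-0.083, 0.589, 0.789, -0.155]
ft_force: [0.2, 0.1, -4.9]
width: 0.246
```

```bash
python3 look.py pics/b22.png
```

```text
pos [0.4946 0.2731 0.2116] toolx ang 1.8678 tooly ang 0.2785 shift cm [-1.21 -2.31  4.27] t 23.2833 w 0.24580190877383742
turn tool z 0.08849010032053162
[-0.051 -0.342 -0.938]
slot [0.5017 0.2681 0.0992] rel bowl mm [-4. 11. 99.]
tool shift to centre slot cm [-1.14  0.12  0.02]
low corner [0.511 0.307 0.09 ]
low corner [0.531 0.24  0.094]
```

View pics/b22.png

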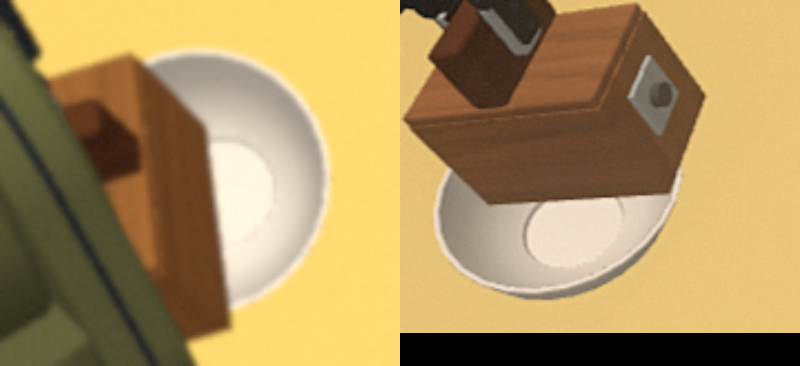

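Request:
{"op": "move_arm", "data": {
  "steps": [
    [-4.0,0,0,0.04]
  ]
}}

```text
time_s: 23.47
eef_pos: [0.5023, 0.2448, 0.214]
ee_rot: [-0.083, 0.599, 0.782, -0.154]
ft_force: [-0.2, 3.3, -4.5]
width: 0.251
```

Request:
{"op": "move_arm", "data": {
  "steps": [
    [-0.4,0,0.2,0.03],
    [0.6,0,0.3,0.03],
    [1.6,0,0.3,0.03],
    [1.9,0,0.3,0.03]
  ]
}}

```text
time_s: 23.8
eef_pos: [0.4948, 0.2662, 0.2104]
ee_rot: [-0.082, 0.609, 0.774, -0.154]
ft_force: [-1.4, 2.1, -4.8]
width: 0.245
```

Request:
{"op": "move_arm", "data": {
  "steps": [
    [-4.0,0,0,0.04]
  ]
}}

```text
time_s: 23.88
eef_pos: [0.4998, 0.2407, 0.2132]
ee_rot: [-0.084, 0.617, 0.767, -0.151]
ft_force: [-0.7, 3.1, -4.4]
width: 0.247
```

Request:
{"op": "move_arm", "data": {
  "steps": [
    [-0.4,0,0,0.02],
    [0.6,0,0,0.02],
    [2.0,0,0,0.02],
    [2.4,0,0,0.02]
  ]
}}

```text
time_s: 24.22
eef_pos: [0.4925, 0.2691, 0.2121]
ee_rot: [-0.084, 0.623, 0.763, -0.151]
ft_force: [-1.4, 2.4, -4.8]
width: 0.249
```

Request:
{"op": "move_arm", "data": {
  "steps": [
    [-4.0,0,0,0]
  ]
}}

```text
time_s: 24.3
eef_pos: [0.4959, 0.2443, 0.2149]
ee_rot: [-0.089, 0.616, 0.769, -0.147]
ft_force: [0.4, 4.8, -4.6]
width: 0.247
```

Request:
{"op": "move_arm", "data": {
  "steps": [
    [-0.4,0,0,0],
    [0.6,0,0,0],
    [2.0,0,0,0],
    [2.4,0,0,0]
  ]
}}

```text
time_s: 24.63
eef_pos: [0.4884, 0.2731, 0.214]
ee_rot: [-0.091, 0.614, 0.771, -0.145]
ft_force: [-0.1, 1.7, -5.4]
width: 0.247
```

```bash
python3 look.py pics/b23.png
```

```text
pos [0.4884 0.2731 0.214 ] toolx ang 1.8034 tooly ang 0.2189 shift cm [-1.6  -1.6   4.25] t 24.6333 w 0.24730492317194283
turn tool z 0.028919749319515686
[-0.038 -0.336 -0.941]
slot [0.4958 0.2682 0.1014] rel bowl mm [-10.  11. 101.]
tool shift to centre slot cm [-1.28  0.71 -0.2 ]
low corner [0.508 0.307 0.093]
low corner [0.524 0.239 0.096]
```

View pics/b23.png

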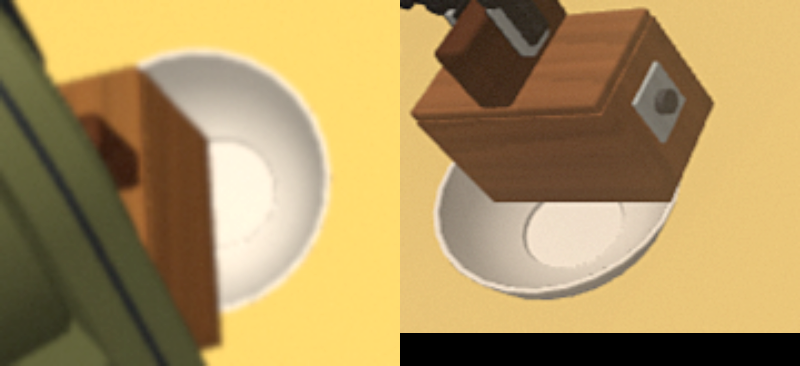

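Request:
{"op": "move_arm", "data": {
  "steps": [
    [-0.8,4.0,0,0.01]
  ]
}}

```text
time_s: 24.82
eef_pos: [0.5182, 0.273, 0.203]
ee_rot: [-0.092, 0.612, 0.77, -0.152]
ft_force: [-0.7, 1.7, -5.5]
width: 0.251
```

Request:
{"op": "move_arm", "data": {
  "steps": [
    [-0.6,0.6,-0.1,0.01],
    [-0.6,-0.8,-0.4,0.01],
    [-0.6,-2.3,-0.7,0.01],
    [-0.6,-2.4,-0.7,0.01]
  ]
}}

```text
time_s: 25.15
eef_pos: [0.4981, 0.2633, 0.2193]
ee_rot: [-0.092, 0.615, 0.768, -0.153]
ft_force: [-0.3, 0.5, -5.3]
width: 0.25
```

Request:
{"op": "move_arm", "data": {
  "steps": [
    [-0.4,4.1,0,0]
  ]
}}

```text
time_s: 25.23
eef_pos: [0.5273, 0.2678, 0.208]
ee_rot: [-0.095, 0.61, 0.77, -0.159]
ft_force: [-0.4, 2.2, -5.1]
width: 0.253
```

Request:
{"op": "move_arm", "data": {
  "steps": [
    [0,0.6,-0.1,0],
    [0,-0.8,-0.4,0],
    [0.2,-2.3,-0.7,0],
    [0.3,-2.6,-0.7,0]
  ]
}}

```text
time_s: 25.57
eef_pos: [0.5042, 0.2668, 0.2246]
ee_rot: [-0.095, 0.61, 0.771, -0.159]
ft_force: [-0.5, 0.5, -5.5]
width: 0.246
```

Request:
{"op": "move_arm", "data": {
  "steps": [
    [-0.4,4.1,0,0]
  ]
}}

```text
time_s: 25.65
eef_pos: [0.5327, 0.2718, 0.2128]
ee_rot: [-0.098, 0.605, 0.773, -0.164]
ft_force: [-0.9, 1.9, -6.0]
width: 0.253
```

Request:
{"op": "move_arm", "data": {
  "steps": [
    [0,0.6,-0.1,0],
    [0,-0.8,-0.4,0],
    [0.2,-2.3,-0.7,0],
    [0.3,-2.6,-0.7,0]
  ]
}}

```text
time_s: 25.98
eef_pos: [0.5102, 0.2706, 0.2297]
ee_rot: [-0.098, 0.604, 0.774, -0.164]
ft_force: [-0.4, 0.9, -4.3]
width: 0.251
```

Request:
{"op": "move_arm", "data": {
  "steps": [
    [-0.4,4.1,0,0]
  ]
}}

```text
time_s: 26.07
eef_pos: [0.5388, 0.276, 0.2174]
ee_rot: [-0.101, 0.599, 0.776, -0.17]
ft_force: [-1.1, 2.0, -5.4]
width: 0.25
```

Request:
{"op": "move_arm", "data": {
  "steps": [
    [0,0.6,-0.1,0],
    [0,-0.8,-0.4,0],
    [0.2,-2.3,-0.7,0],
    [0.3,-2.6,-0.7,0]
  ]
}}

```text
time_s: 26.4
eef_pos: [0.5168, 0.2746, 0.2345]
ee_rot: [-0.101, 0.599, 0.776, -0.169]
ft_force: [-0.9, 0.7, -4.7]
width: 0.249
```

```bash
python3 look.py pics/b24.png
```

```text
pos [0.5168 0.2746 0.2345] toolx ang 1.8368 tooly ang 0.2473 shift cm [-0.79 -3.22  7.29] t 26.4 w 0.24894170366937277
turn tool z 0.05725906242576606
[-0.045 -0.384 -0.922]
slot [0.5194 0.2696 0.1213] rel bowl mm [ 13.  12. 121.]
tool shift to centre slot cm [-0.81 -1.47  0.65]
low corner [0.529 0.308 0.111]
low corner [0.548 0.241 0.115]
```

View pics/b24.png

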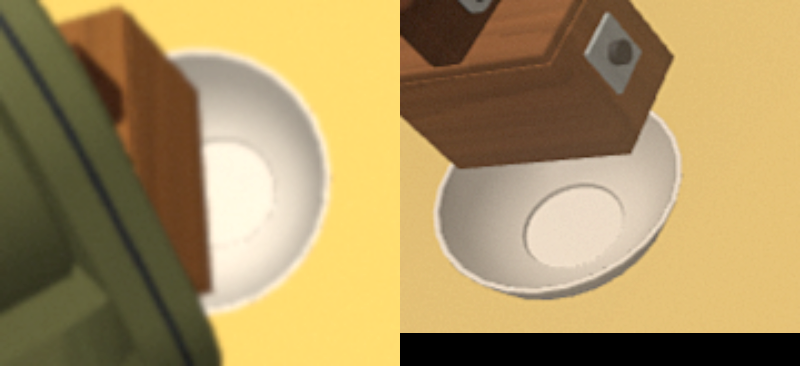

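Run:
```python
from h import *
import cv2
for n,o in(('top','pics/top0.png'),('side','pics/side0.png')):
    a=robot.grab_frame(n)[:,:,::-1].copy();cv2.imwrite(f'pics/{n}25.png',a)
    d=cv2.absdiff(cv2.GaussianBlur(a,(3,3),0),cv2.GaussianBlur(cv2.imread(o),(3,3),0)).max(2)
    cv2.imwrite(f'pics/{n}25d.png',np.clip(d.astype(int)*5,0,255).astype(np.uint8))
```

```text
(no output)
```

View pics/top25d.png

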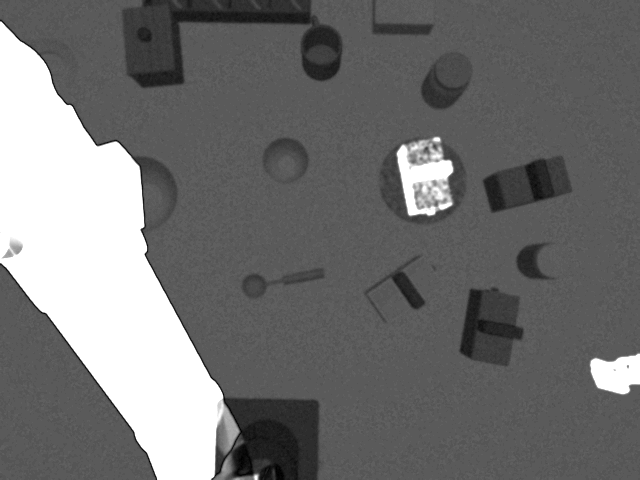

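View pics/side25d.png

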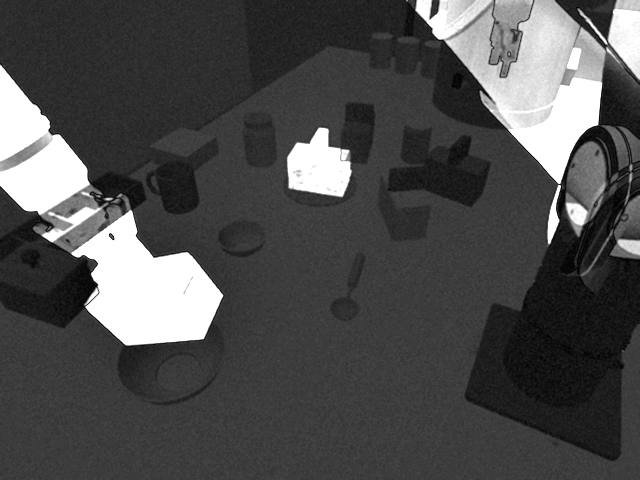

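Request:
{"op": "move_arm", "data": {
  "steps": [
    [-0.2,-0.2,0.6,0],
    [-0.4,-0.4,1.4,0],
    [-0.6,-0.6,2.1,0],
    [-0.7,-0.7,2.5,0],
    [-0.7,-0.7,2.5,0]
  ]
}}

```text
time_s: 27.02
eef_pos: [0.5043, 0.2606, 0.2121]
ee_rot: [-0.101, 0.599, 0.776, -0.171]
ft_force: [-0.9, -0.3, -4.8]
width: 0.251
```

Request:
{"op": "move_arm", "data": {
  "steps": [
    [0,0,0,0],
    [0,0,0,0],
    [0,0,0,0],
    [0,0,0,0],
    [0,0,0,0]
  ]
}}

```text
time_s: 27.43
eef_pos: [0.5045, 0.2608, 0.2123]
ee_rot: [-0.101, 0.599, 0.776, -0.17]
ft_force: [-0.3, -0.2, -5.3]
width: 0.252
```

```bash
python3 look.py pics/b26.png
```

```text
pos [0.5045 0.2608 0.2123] toolx ang 1.8354 tooly ang 0.2448 shift cm [ 0.11 -2.66  4.61] t 27.4333 w 0.2523798328002277
turn tool z 0.05476260950044587
[-0.048 -0.385 -0.922]
slot [0.5059 0.2556 0.0996] rel bowl mm [ -0.  -2. 100.]
tool shift to centre slot cm [ 0.18  0.05 -0.03]
low corner [0.516 0.294 0.09 ]
low corner [0.534 0.227 0.093]
```

View pics/b26.png

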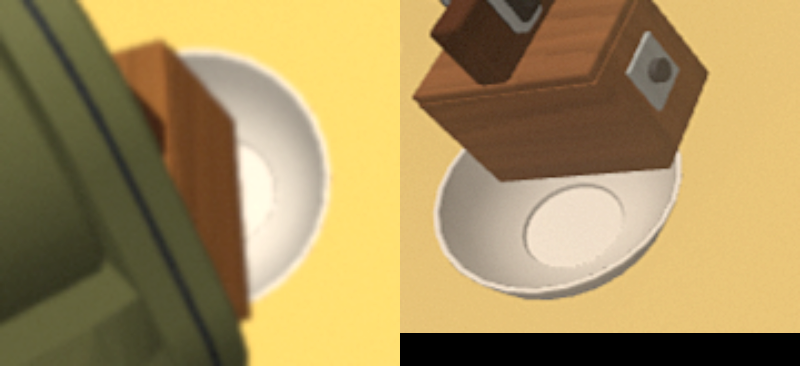

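Request:
{"op": "move_arm", "data": {
  "steps": [
    [0,-2,0,0.1],
    [0,2,0,-0.02],
    [0,-2,0,0.1],
    [0,1,0,-0.02],
    [0,0,0,0.05]
  ]
}}

```text
time_s: 27.95
eef_pos: [0.4965, 0.2548, 0.1992]
ee_rot: [-0.102, 0.613, 0.761, -0.187]
ft_force: [3.4, 0.2, -5.9]
width: 0.249
```

Request:
{"op": "move_arm", "data": {
  "steps": [
    [0,0,0,0],
    [0,0,0,0],
    [0,0,0,0],
    [0,0,0,0],
    [0,0,0,0]
  ]
}}

```text
time_s: 28.37
eef_pos: [0.4979, 0.2557, 0.2011]
ee_rot: [-0.101, 0.613, 0.761, -0.185]
ft_force: [0.3, 0.3, -5.1]
width: 0.25
```

```bash
python3 look.py pics/b27.png
```

```text
pos [0.4979 0.2557 0.2011] toolx ang 1.8012 tooly ang 0.1981 shift cm [ 0.32 -2.32  3.32] t 28.3667 w 0.2503203038776475
turn tool z 0.008109052068387523
[-0.073 -0.405 -0.911]
slot [0.4969 0.2468 0.0882] rel bowl mm [ -9. -11.  88.]
tool shift to centre slot cm [ 0.83  1.01 -0.52]
low corner [0.508 0.285 0.077]
low corner [0.524 0.217 0.082]
```

View pics/b27.png

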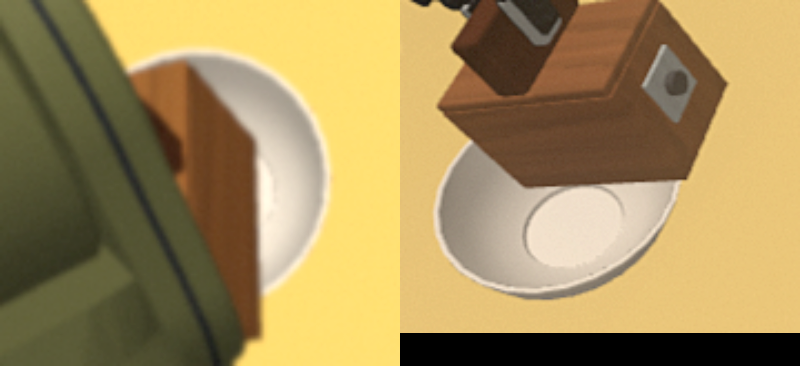

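Request:
{"op": "move_arm", "data": {
  "steps": [
    [-1.5,0.8,-2.0,0],
    [2.0,0.8,0,0],
    [-1.5,0.8,-2.0,0],
    [2.0,0.8,0,0],
    [0.6,0.8,-0.5,0]
  ]
}}

```text
time_s: 28.88
eef_pos: [0.5006, 0.2706, 0.2001]
ee_rot: [-0.105, 0.61, 0.764, -0.184]
ft_force: [-4.4, 5.4, -5.4]
width: 0.25
```

Request:
{"op": "move_arm", "data": {
  "steps": [
    [-4.0,0,0,0]
  ]
}}

```text
time_s: 28.97
eef_pos: [0.507, 0.2406, 0.2037]
ee_rot: [-0.108, 0.605, 0.768, -0.181]
ft_force: [0.9, 1.0, -4.7]
width: 0.251
```

Request:
{"op": "move_arm", "data": {
  "steps": [
    [-0.4,0,0.2,0],
    [0.8,0,0.2,0],
    [2.0,0,0.2,0],
    [2.5,0,0.2,0],
    [2.5,0,0.2,0]
  ]
}}

```text
time_s: 29.38
eef_pos: [0.4987, 0.2681, 0.201]
ee_rot: [-0.109, 0.603, 0.769, -0.18]
ft_force: [-0.5, 0.2, -5.5]
width: 0.251
```

```bash
python3 look.py pics/b28.png
```

```text
pos [0.4987 0.2681 0.201 ] toolx ang 1.8221 tooly ang 0.2293 shift cm [-0.84 -2.63  3.53] t 29.3833 w 0.25145058283624716
turn tool z 0.039288137842312665
[-0.049 -0.409 -0.911]
slot [0.4985 0.2591 0.0881] rel bowl mm [-7.  2. 88.]
tool shift to centre slot cm [-0.34  0.63 -0.27]
low corner [0.509 0.297 0.078]
low corner [0.526 0.23  0.081]
```

View pics/b28.png

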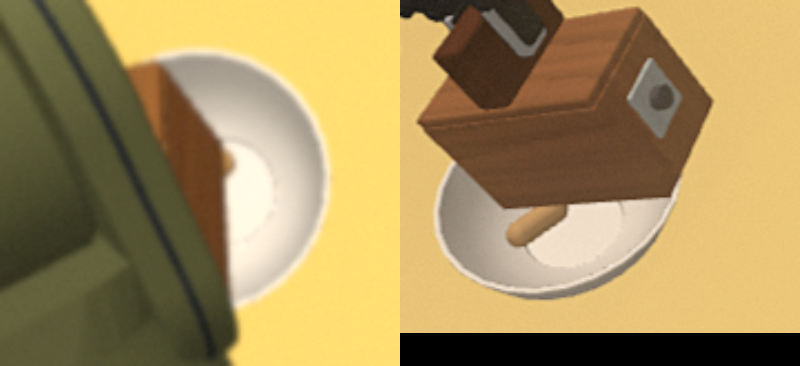

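Request:
{"op": "move_arm", "data": {
  "steps": [
    [-0.5,-0.6,-1.2,0],
    [-2.5,-1.2,-2.8,0],
    [-6,-1.3,-3.0,0],
    [-10,-1.3,-3.0,0],
    [-13,-1.3,-3.0,0]
  ]
}}

```text
time_s: 29.9
eef_pos: [0.5333, 0.1367, 0.2418]
ee_rot: [-0.106, 0.606, 0.767, -0.181]
ft_force: [1.2, -1.8, -5.8]
width: 0.247
```

Request:
{"op": "move_arm", "data": {
  "steps": [
    [-2,2.5,0,0],
    [-4,6,0,0]
  ]
}}

```text
time_s: 30.07
eef_pos: [0.597, 0.1056, 0.2231]
ee_rot: [-0.105, 0.607, 0.766, -0.182]
ft_force: [1.3, 0.3, -5.1]
width: 0.247
```

Request:
{"op": "move_arm", "data": {
  "steps": [
    [-1,-4.0,0,0]
  ]
}}

```text
time_s: 30.15
eef_pos: [0.5803, 0.0886, 0.217]
ee_rot: [-0.109, 0.612, 0.762, -0.179]
ft_force: [2.4, -0.3, -25.0]
width: 0.25
```

Request:
{"op": "move_arm", "data": {
  "steps": [
    [-1,2.5,0,0],
    [-3,6,0,0]
  ]
}}

```text
time_s: 30.32
eef_pos: [0.6242, 0.0712, 0.1922]
ee_rot: [-0.117, 0.607, 0.763, -0.189]
ft_force: [4.3, 3.1, -4.4]
width: 0.248
```

Request:
{"op": "move_arm", "data": {
  "steps": [
    [-1,-4.0,0,0]
  ]
}}

```text
time_s: 30.4
eef_pos: [0.6153, 0.0565, 0.1887]
ee_rot: [-0.116, 0.613, 0.76, -0.181]
ft_force: [5.5, -2.5, -14.1]
width: 0.251
```

Run:
```python
from h import *
M=to_tool([.5503,-.3027,.2],.19);print(M[2])
```

```text
pos [0.6153 0.0565 0.1887] toolx ang 1.7935 tooly ang 0.2015 shift cm [-33.61 -12.79   6.35] t 30.4 w 0.2512770498127189
turn tool z 0.011507652165505755
[-0.04612728 -0.41784147 -0.90734821]
```

Request:
{"op": "move_arm", "data": {
  "steps": [
    [0,-0.7,-1.5,0],
    [-0.1,-1.6,-3.2,0],
    [-0.2,-2.0,-4.0,0],
    [-0.2,-2.0,-4.0,0]
  ]
}}

```text
time_s: 30.73
eef_pos: [0.6157, 0.0563, 0.2369]
ee_rot: [-0.114, 0.614, 0.76, -0.179]
ft_force: [1.0, 0.8, -4.2]
width: 0.25
```

Request:
{"op": "move_arm", "data": {
  "steps": [
    [0,-4.1,0,0]
  ]
}}

```text
time_s: 30.82
eef_pos: [0.5831, 0.0505, 0.248]
ee_rot: [-0.115, 0.615, 0.76, -0.177]
ft_force: [0.7, -0.5, -6.5]
width: 0.25
```

Request:
{"op": "move_arm", "data": {
  "steps": [
    [-0.5,-0.6,0,0],
    [-2,0.2,0,0],
    [-3.5,1.4,0,0],
    [-4,1.8,0,0]
  ]
}}

```text
time_s: 31.15
eef_pos: [0.6099, 0.0116, 0.2435]
ee_rot: [-0.112, 0.617, 0.759, -0.176]
ft_force: [1.2, -1.9, -4.9]
width: 0.251
```

Request:
{"op": "move_arm", "data": {
  "steps": [
    [0,-4.1,0,0]
  ]
}}

```text
time_s: 31.23
eef_pos: [0.5779, 0.0048, 0.2527]
ee_rot: [-0.113, 0.618, 0.758, -0.175]
ft_force: [-0.5, -0.0, -6.5]
width: 0.249
```

Request:
{"op": "move_arm", "data": {
  "steps": [
    [-0.5,-0.6,0,0],
    [-2,0.2,0,0],
    [-3.5,1.4,0,0],
    [-4,1.8,0,0]
  ]
}}

```text
time_s: 31.57
eef_pos: [0.6042, -0.0337, 0.2479]
ee_rot: [-0.111, 0.619, 0.757, -0.174]
ft_force: [0.5, -0.5, -5.2]
width: 0.252
```

Run:
```python
from h import *
import cv2
M=to_tool([.5503,-.3027,.2],.19);print(M[2])
cv2.imwrite('pics/s30.png',robot.grab_frame('side')[:,:,::-1])
```

```text
pos [ 0.6042 -0.0337  0.2479] toolx ang 1.7806 tooly ang 0.1889 shift cm [-24.93  -7.55   9.85] t 31.5667 w 0.25154618181178884
turn tool z -0.0010686178801024848
[-0.0476077  -0.40141154 -0.91465966]
```

View pics/s30.png

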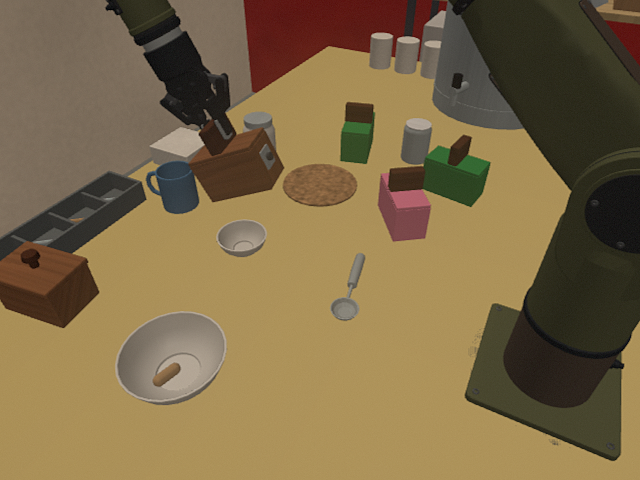

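Request:
{"op": "move_arm", "data": {
  "steps": [
    [0,-1.6,-3.7,0]
  ]
}}

```text
time_s: 31.7
eef_pos: [0.6005, -0.0326, 0.2815]
ee_rot: [-0.116, 0.618, 0.756, -0.179]
ft_force: [0.1, -0.6, -7.2]
width: 0.251
```

Request:
{"op": "move_arm", "data": {
  "steps": [
    [0,0,0,0],
    [0,0,0,0]
  ]
}}

```text
time_s: 31.87
eef_pos: [0.601, -0.0311, 0.2833]
ee_rot: [-0.116, 0.618, 0.757, -0.177]
ft_force: [0.2, 0.5, -6.1]
width: 0.251
```

Request:
{"op": "move_arm", "data": {
  "steps": [
    [0,-3.7,1.6,0]
  ]
}}

```text
time_s: 31.95
eef_pos: [0.5672, -0.036, 0.2808]
ee_rot: [-0.114, 0.618, 0.758, -0.172]
ft_force: [2.3, -0.4, -6.4]
width: 0.248
```

Run:
```python
from h import *
M=to_tool([.5503,-.3027,.2],.19);print(M[2]);print(robot.sense()['joints'].round(3))
```

```text
pos [ 0.5672 -0.036   0.2808] toolx ang 1.7816 tooly ang 0.193 shift cm [-25.38  -2.95  11.26] t 31.95 w 0.2478326146681212
turn tool z 0.0029859408101271523
[-0.04050304 -0.40238658 -0.91457342]
[ 0.149  0.802 -0.466  1.308  0.347  1.532 -0.147]
```

Request:
{"op": "move_arm", "data": {
  "steps": [
    [0,-1.5,3.8,0]
  ]
}}

```text
time_s: 32.03
eef_pos: [0.5398, -0.0413, 0.2557]
ee_rot: [-0.111, 0.619, 0.759, -0.169]
ft_force: [0.4, 0.8, -5.6]
width: 0.249
```

Request:
{"op": "move_arm", "data": {
  "steps": [
    [-0.7,0,0.3,0],
    [-2.0,0.4,-1.2,0],
    [-3.5,0.8,-2.5,0],
    [-4,0.8,-2.8,0]
  ]
}}

```text
time_s: 32.37
eef_pos: [0.568, -0.0774, 0.2811]
ee_rot: [-0.11, 0.62, 0.758, -0.169]
ft_force: [1.6, -0.5, -4.7]
width: 0.25
```

Request:
{"op": "move_arm", "data": {
  "steps": [
    [0,-1.5,3.8,0]
  ]
}}

```text
time_s: 32.45
eef_pos: [0.5494, -0.0823, 0.2557]
ee_rot: [-0.103, 0.622, 0.759, -0.161]
ft_force: [2.9, 1.0, -6.3]
width: 0.248
```

Request:
{"op": "move_arm", "data": {
  "steps": [
    [-0.7,0,0.3,0],
    [-2.0,0.4,-1.2,0],
    [-3.5,0.8,-2.5,0],
    [-4,0.8,-2.8,0]
  ]
}}

```text
time_s: 32.78
eef_pos: [0.5771, -0.1184, 0.2818]
ee_rot: [-0.101, 0.623, 0.759, -0.16]
ft_force: [0.8, -0.7, -5.5]
width: 0.248
```

Run:
```python
from h import *
M=to_tool([.5503,-.3027,.2],.19);print(M[2]);print(robot.sense()['joints'].round(3))
```

```text
pos [ 0.5771 -0.1184  0.2818] toolx ang 1.7755 tooly ang 0.1866 shift cm [-17.11  -2.6   10.69] t 32.7833 w 0.2483731817989502
turn tool z -0.0034219200922549486
[-0.04556187 -0.36905432 -0.92829038]
[ 0.262  0.801 -0.453  1.288  0.391  1.511 -0.034]
```

Request:
{"op": "move_arm", "data": {
  "steps": [
    [0,-1.5,3.8,0]
  ]
}}

```text
time_s: 32.87
eef_pos: [0.5594, -0.1233, 0.2562]
ee_rot: [-0.094, 0.625, 0.76, -0.152]
ft_force: [3.0, 1.1, -5.7]
width: 0.251
```

Request:
{"op": "move_arm", "data": {
  "steps": [
    [-0.7,0,0,0],
    [-2.5,0.4,-1.5,0],
    [-4,0.7,-2.8,0]
  ]
}}

```text
time_s: 33.12
eef_pos: [0.5819, -0.1576, 0.2812]
ee_rot: [-0.096, 0.624, 0.76, -0.154]
ft_force: [2.0, -0.5, -4.0]
width: 0.248
```

Request:
{"op": "move_arm", "data": {
  "steps": [
    [0,-1.5,3.8,0]
  ]
}}

```text
time_s: 33.2
eef_pos: [0.5707, -0.1656, 0.2587]
ee_rot: [-0.083, 0.628, 0.76, -0.143]
ft_force: [5.4, -1.3, -4.2]
width: 0.248
```

Request:
{"op": "move_arm", "data": {
  "steps": [
    [-0.7,0,0,0],
    [-2.5,0.4,-1.5,0],
    [-4,0.7,-2.8,0]
  ]
}}

```text
time_s: 33.45
eef_pos: [0.5916, -0.1997, 0.2838]
ee_rot: [-0.086, 0.626, 0.761, -0.145]
ft_force: [2.2, -1.0, -4.4]
width: 0.25
```

Request:
{"op": "move_arm", "data": {
  "steps": [
    [0,-1.5,3.8,0]
  ]
}}

```text
time_s: 33.53
eef_pos: [0.5815, -0.2079, 0.2621]
ee_rot: [-0.073, 0.63, 0.761, -0.135]
ft_force: [5.7, -1.6, -2.6]
width: 0.246
```

Request:
{"op": "move_arm", "data": {
  "steps": [
    [-0.7,0,0,0],
    [-2.5,0.4,-1.5,0],
    [-4,0.7,-2.8,0]
  ]
}}

```text
time_s: 33.78
eef_pos: [0.6015, -0.2418, 0.2876]
ee_rot: [-0.076, 0.629, 0.762, -0.137]
ft_force: [2.3, -1.9, -3.7]
width: 0.249
```

Request:
{"op": "move_arm", "data": {
  "steps": [
    [0,-1.5,3.8,0]
  ]
}}

```text
time_s: 33.87
eef_pos: [0.592, -0.2504, 0.266]
ee_rot: [-0.062, 0.632, 0.762, -0.128]
ft_force: [5.3, -1.8, -2.2]
width: 0.248
```

Request:
{"op": "move_arm", "data": {
  "steps": [
    [-0.7,0,0,0],
    [-2.5,0.4,-1.5,0],
    [-4,0.7,-2.8,0]
  ]
}}

```text
time_s: 34.12
eef_pos: [0.6113, -0.2839, 0.2919]
ee_rot: [-0.066, 0.631, 0.762, -0.129]
ft_force: [1.0, -0.1, -4.3]
width: 0.25
```

Run:
```python
from h import *
M=to_tool([.5503,-.3027,.2],.19);print(M[2]);print(robot.sense()['joints'].round(3))
```

```text
pos [ 0.6113 -0.2839  0.2919] toolx ang 1.7687 tooly ang 0.1794 shift cm [-0.06 -3.51 10.62] t 34.1167 w 0.24975076170065352
turn tool z -0.010565583380405918
[-0.06326971 -0.27994611 -0.95792856]
[ 0.454  0.853 -0.43   1.093  0.465  1.522  0.22 ]
```

Request:
{"op": "move_arm", "data": {
  "steps": [
    [0,-1.7,3.7,0]
  ]
}}

```text
time_s: 34.2
eef_pos: [0.6011, -0.293, 0.2719]
ee_rot: [-0.051, 0.634, 0.762, -0.121]
ft_force: [5.4, -3.1, -0.8]
width: 0.248
```

Request:
{"op": "move_arm", "data": {
  "steps": [
    [0,-0.5,0,0],
    [-0.2,-0.3,-1.5,0],
    [-0.3,-0.2,-2.8,0]
  ]
}}

```text
time_s: 34.45
eef_pos: [0.6046, -0.2921, 0.2988]
ee_rot: [-0.054, 0.633, 0.762, -0.121]
ft_force: [1.8, -0.2, -3.2]
width: 0.251
```

Request:
{"op": "move_arm", "data": {
  "steps": [
    [0,-1.7,3.7,0]
  ]
}}

```text
time_s: 34.53
eef_pos: [0.5922, -0.2957, 0.2761]
ee_rot: [-0.043, 0.634, 0.764, -0.113]
ft_force: [4.2, 0.4, -3.6]
width: 0.25
```

Request:
{"op": "move_arm", "data": {
  "steps": [
    [0,-0.5,0,0],
    [-0.2,-0.3,-1.5,0],
    [-0.3,-0.2,-2.8,0]
  ]
}}

```text
time_s: 34.78
eef_pos: [0.5956, -0.2946, 0.3035]
ee_rot: [-0.046, 0.633, 0.764, -0.113]
ft_force: [0.7, 0.6, -4.0]
width: 0.245
```

Request:
{"op": "move_arm", "data": {
  "steps": [
    [0,-1.7,3.7,0]
  ]
}}

```text
time_s: 34.87
eef_pos: [0.5836, -0.2984, 0.2802]
ee_rot: [-0.035, 0.633, 0.766, -0.105]
ft_force: [4.2, -0.2, -3.6]
width: 0.252
```

Request:
{"op": "move_arm", "data": {
  "steps": [
    [0,-0.5,0,0],
    [-0.2,-0.3,-1.5,0],
    [-0.3,-0.2,-2.8,0]
  ]
}}

```text
time_s: 35.12
eef_pos: [0.5867, -0.2974, 0.3081]
ee_rot: [-0.037, 0.633, 0.766, -0.105]
ft_force: [1.6, -0.7, -4.7]
width: 0.25
```

Request:
{"op": "move_arm", "data": {
  "steps": [
    [0,-1.7,3.7,0]
  ]
}}

```text
time_s: 35.2
eef_pos: [0.5755, -0.3015, 0.2846]
ee_rot: [-0.027, 0.633, 0.768, -0.097]
ft_force: [4.8, 0.4, -3.4]
width: 0.248
```

Request:
{"op": "move_arm", "data": {
  "steps": [
    [0,-0.5,0,0],
    [-0.2,-0.3,-1.5,0],
    [-0.3,-0.2,-2.8,0]
  ]
}}

```text
time_s: 35.45
eef_pos: [0.5783, -0.3007, 0.313]
ee_rot: [-0.029, 0.632, 0.768, -0.098]
ft_force: [1.5, 0.3, -4.3]
width: 0.252
```

Run:
```python
from h import *
M=to_tool([.5503,-.3027,.2],.19);print(M[2]);print(robot.sense()['joints'].round(3))
```

```text
pos [ 0.5783 -0.3007  0.313 ] toolx ang 1.7711 tooly ang 0.1852 shift cm [ 1.25 -0.64 11.56] t 35.45 w 0.2520568232134457
turn tool z -0.0047811792786833784
[-0.0793741  -0.18607746 -0.97932371]
[ 0.546  0.743 -0.463  1.262  0.458  1.372  0.231]
```

Request:
{"op": "move_arm", "data": {
  "steps": [
    [-1.5,-1.5,3.5,0]
  ]
}}

```text
time_s: 35.53
eef_pos: [0.5721, -0.3146, 0.2915]
ee_rot: [-0.021, 0.63, 0.771, -0.089]
ft_force: [5.0, 1.6, -3.1]
width: 0.249
```

Request:
{"op": "move_arm", "data": {
  "steps": [
    [0,-0.3,0,0],
    [0.8,0,-1.3,0],
    [1.2,0.2,-2.4,0]
  ]
}}

```text
time_s: 35.78
eef_pos: [0.5757, -0.2978, 0.3148]
ee_rot: [-0.022, 0.63, 0.771, -0.088]
ft_force: [0.6, 0.7, -4.0]
width: 0.249
```

Request:
{"op": "move_arm", "data": {
  "steps": [
    [-1.5,-1.5,3.5,0]
  ]
}}

```text
time_s: 35.87
eef_pos: [0.5713, -0.3092, 0.2932]
ee_rot: [-0.014, 0.626, 0.776, -0.079]
ft_force: [4.8, 1.5, -3.7]
width: 0.251
```

Request:
{"op": "move_arm", "data": {
  "steps": [
    [0,-0.3,0,0],
    [0.8,0,-1.3,0],
    [1.2,0.2,-2.4,0]
  ]
}}

```text
time_s: 36.12
eef_pos: [0.5751, -0.2915, 0.3178]
ee_rot: [-0.014, 0.625, 0.776, -0.077]
ft_force: [0.4, 1.4, -4.2]
width: 0.253
```

Request:
{"op": "move_arm", "data": {
  "steps": [
    [-1.5,-1.5,3.5,0]
  ]
}}

```text
time_s: 36.2
eef_pos: [0.5721, -0.3027, 0.2965]
ee_rot: [-0.005, 0.621, 0.781, -0.068]
ft_force: [3.8, 1.3, -3.7]
width: 0.249
```

Request:
{"op": "move_arm", "data": {
  "steps": [
    [0,-0.3,0,0],
    [0.8,0,-1.3,0],
    [1.2,0.2,-2.4,0]
  ]
}}

```text
time_s: 36.45
eef_pos: [0.5754, -0.2848, 0.3218]
ee_rot: [-0.004, 0.62, 0.782, -0.066]
ft_force: [0.9, 0.4, -4.5]
width: 0.251
```

Request:
{"op": "move_arm", "data": {
  "steps": [
    [-1.5,-1.5,3.5,0]
  ]
}}

```text
time_s: 36.53
eef_pos: [0.5735, -0.2961, 0.3006]
ee_rot: [0.005, 0.616, 0.786, -0.057]
ft_force: [3.6, 2.1, -3.2]
width: 0.248
```

Request:
{"op": "move_arm", "data": {
  "steps": [
    [0,-0.3,0,0],
    [0.8,0,-1.3,0],
    [1.2,0.2,-2.4,0]
  ]
}}

```text
time_s: 36.78
eef_pos: [0.576, -0.2783, 0.3263]
ee_rot: [0.006, 0.615, 0.787, -0.055]
ft_force: [2.0, 1.0, -4.7]
width: 0.25
```

Run:
```python
from h import *
M=to_tool([.5503,-.3027,.2],.19);print(M[2]);print(robot.sense()['joints'].round(3))
```

```text
pos [ 0.576  -0.2783  0.3263] toolx ang 1.8175 tooly ang 0.2405 shift cm [-0.76 -2.06 12.93] t 36.7833 w 0.2504890336603122
turn tool z 0.05053989282468119
[-0.07698019 -0.0792868  -0.99387507]
[ 0.589  0.67  -0.516  1.377  0.439  1.239  0.246]
```

Run:
```python
from h import *
s=robot.sense();M=to_tool([.552,-.306,.2],.19)
b=s['eef_pos']+M@np.array([0,0,.104]);print(b)
print((M.T@(np.array([.552,-.306,.06])-b)*100).round(2),(M.T@(np.array([.552,-.306,.016])-b)*100).round(2))
```

```text
pos [ 0.576  -0.2783  0.3263] toolx ang 1.8175 tooly ang 0.2405 shift cm [-1.12 -1.98 12.95] t 36.7833 w 0.2504890336603122
turn tool z 0.05053989282468119
[ 0.56990133 -0.288058    0.22291139]
[-0.04 -0.87 16.46] [ 0.29 -0.52 20.84]
```

Request:
{"op": "move_arm", "data": {
  "steps": [
    [0,-0.2,2,0.01],
    [0,-0.5,5.5,0.02],
    [0,-0.8,9.5,0.03],
    [0,-0.9,13,0.04],
    [0,-0.9,15.5,0.05]
  ]
}}

```text
time_s: 37.2
eef_pos: [0.5586, -0.2937, 0.1724]
ee_rot: [0.007, 0.634, 0.771, -0.055]
ft_force: [-1.8, 0.2, -5.4]
width: 0.249
```

Request:
{"op": "move_arm", "data": {
  "steps": [
    [0,0,0.6,0],
    [0,0,0.8,0],
    [0,0,0.8,0]
  ]
}}

```text
time_s: 37.45
eef_pos: [0.5608, -0.2933, 0.1665]
ee_rot: [0.009, 0.633, 0.772, -0.054]
ft_force: [0.9, -0.4, -4.9]
width: 0.255
```

Run:
```python
from h import *
import cv2
s=robot.sense();M=to_tool([.552,-.306,.2],.19);print(M[2])
b=s['eef_pos']+M@np.array([0,0,.104]);print(b)
for z in(.03,.016):print((M.T@(np.array([.552,-.306,z])-b)*100).round(2))
for q in([.035,.065,.104],[-.035,.065,.104],[.035,-.065,.104]):print('low corner',(s['eef_pos']+M@np.array(q)).round(3))
cv2.imwrite('pics/s40.png',cv2.resize(robot.grab_frame('side')[40:240,200:460,::-1],None,fx=3,fy=3))
```

```text
pos [ 0.5608 -0.2933  0.1665] toolx ang 1.77 tooly ang 0.1933 shift cm [-1.34 -1.35 -3.16] t 37.45 w 0.25472790141338286
turn tool z 0.0032786306212746474
[-0.08164959 -0.07196628 -0.99405945]
[ 0.55515697 -0.30310185  0.06313535]
[ 0.05 -0.13  3.34]
[ 0.16 -0.03  4.73]
low corner [ 0.612 -0.256  0.056]
low corner [ 0.626 -0.325  0.061]
low corner [ 0.485 -0.281  0.065]
```

View pics/s40.png

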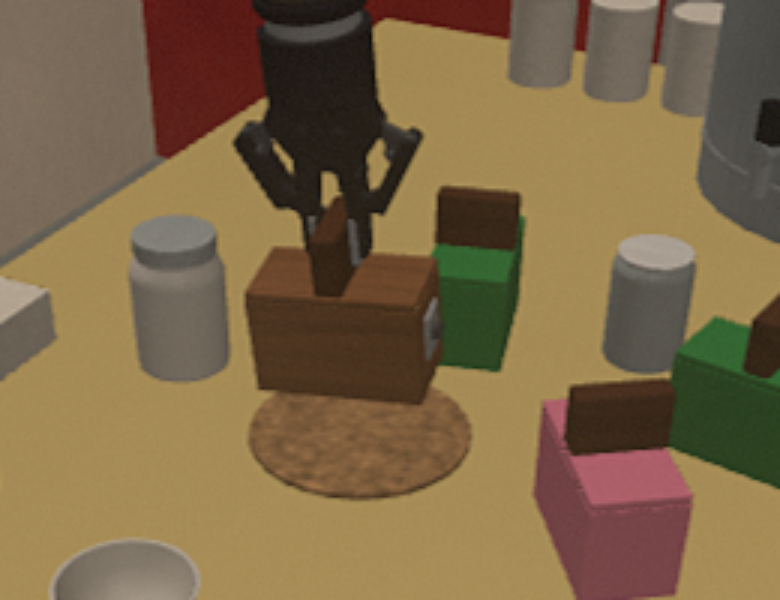

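Request:
{"op": "move_arm", "data": {
  "steps": [
    [0,0,1.2,0],
    [0.1,0,2.6,0],
    [0.2,0,3.8,0],
    [0.2,0,4.5,0],
    [0.2,0,4.8,0]
  ]
}}

```text
time_s: 37.92
eef_pos: [0.5574, -0.2963, 0.1182]
ee_rot: [0.009, 0.634, 0.772, -0.054]
ft_force: [-0.9, -0.2, -5.6]
width: 0.252
```

Request:
{"op": "move_arm", "data": {
  "steps": [
    [0,0,0.2,0],
    [0,0,0.3,0],
    [0,0,0.4,0]
  ]
}}

```text
time_s: 38.17
eef_pos: [0.5576, -0.297, 0.1164]
ee_rot: [0.009, 0.634, 0.772, -0.054]
ft_force: [-5.8, 0.8, 12.4]
width: 0.247
```

Run:
```python
from h import *
s=robot.sense();M=to_tool([.552,-.306,.2],.19);print(M[2])
b=s['eef_pos']+M@np.array([0,0,.104]);print(b,s['ft_force'])
for q in([.035,.065,.104],[-.035,.065,.104],[.035,-.065,.104]):print('low corner',(s['eef_pos']+M@np.array(q)).round(3))
```

```text
pos [ 0.5576 -0.297   0.1164] toolx ang 1.7693 tooly ang 0.1925 shift cm [-1.46 -1.32 -8.19] t 38.1667 w 0.24720328946451772
turn tool z 0.002487941016148687
[-0.08348479 -0.07191287 -0.99391088]
[ 0.55196238 -0.3069999   0.01306968] [-5.8493359   0.81677743 12.41166552]
low corner [ 0.609 -0.26   0.005]
low corner [ 0.622 -0.329  0.011]
low corner [ 0.481 -0.285  0.015]
```

Request:
{"op": "move_arm", "data": {
  "steps": [
    [0,0,0,0],
    [0,0,0,0],
    [0,0,0,0],
    [0,0,0,0],
    [0,0,0,0]
  ],
  "gripper": 6.0
}}

```text
time_s: 38.58
eef_pos: [0.5583, -0.2969, 0.1167]
ee_rot: [0.01, 0.634, 0.772, -0.054]
ft_force: [0.4, 0.3, -0.6]
width: 0.701
```

Request:
{"op": "move_arm", "data": {
  "steps": [
    [0,0,-0.5,0],
    [0,0,-2,0],
    [0,0,-4.5,0],
    [0,0,-7.5,0],
    [0,0,-11,0]
  ]
}}

```text
time_s: 39.0
eef_pos: [0.5633, -0.286, 0.2263]
ee_rot: [0.009, 0.634, 0.772, -0.054]
ft_force: [1.4, -0.8, 0.3]
width: 0.704
```

Request:
{"op": "move_arm", "data": {
  "steps": [
    [0,0,-3,0],
    [0,0,-4,0],
    [0,0,-4,0]
  ]
}}

```text
time_s: 39.25
eef_pos: [0.5679, -0.2819, 0.2697]
ee_rot: [0.012, 0.633, 0.772, -0.053]
ft_force: [1.3, -1.0, -1.2]
width: 0.703
```

Run:
```python
from h import *
import cv2
s=robot.sense();print(s['time_s'],s['eef_pos'],s['ft_force'],s['width'])
for n in('top','side'):cv2.imwrite(f'pics/{n}50.png',robot.grab_frame(n)[:,:,::-1])
```

```text
39.25 [ 0.56786806 -0.28186062  0.26973584] [ 1.34789576 -0.9895365  -1.20824995] 0.7031800460607115
```

View pics/side50.png

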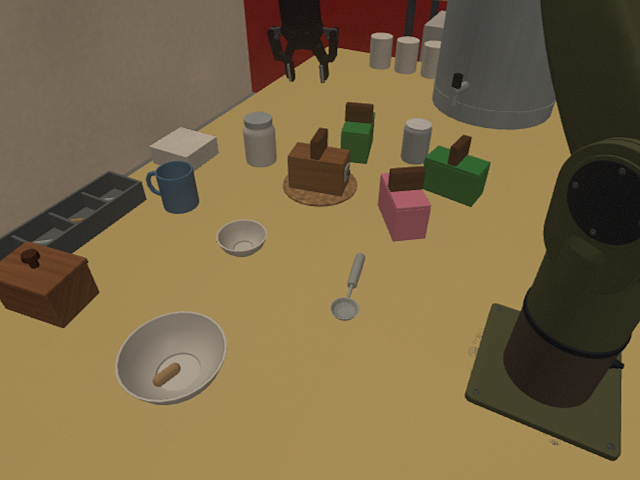

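View pics/top50.png

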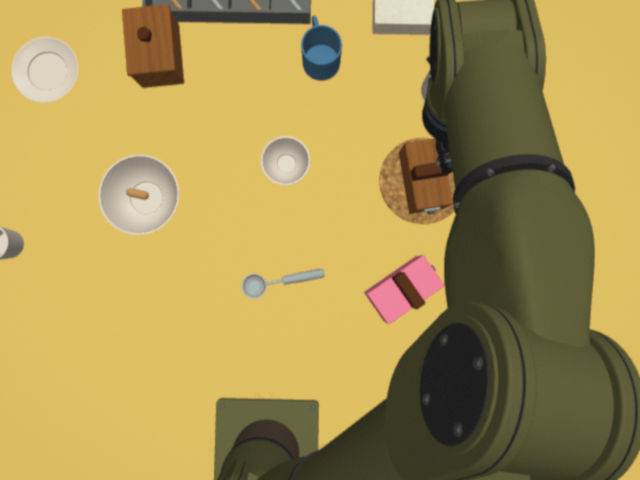

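The side view shows the box standing level on the mat at about (319,168). The peg lies in the large bowl at (166,375) in the side view and (137,194) in the top view. The bowl has not moved, and the gripper is well clear above everything.

Run:
```python
from h import *
p=ray('top',137,194,.015);print('peg-bowl',np.linalg.norm(p[:2]-[.506,.2575]))
print(robot.sign_off())
```

```text
peg-bowl 0.017499687623521838
the job is handed in; nothing more can be done
None
```

The peg is in the larger bowl, the draw box is back on the cork mat slot down, and I handed the job in at about 39.4 s. No verdict was reported.

**What I did:** I lifted the box by its bar and carried it over the larger bowl. Level shaking along the box's x did not free the peg. Repeated short forward jerks then tipped the slot end down about 24 degrees, because each new move started from the slightly tilted measured pose. Another round of shaking in that position dropped the peg out. I took most of the tilt back out the same way on the return, set the box down and released it with about 6 degrees left.

**Last checks:**
- **Peg:** it lies about 17 mm from the bowl's axis in the top picture.
- **Bowl:** it is at the same place as in the first pictures.
- **Box:** it looks level on the mat in the side picture. The measured tool pose just before release put its centre within about 2 mm of the mat's centre; I did not measure it again after release.
- **Gripper:** it was open, about 15 cm above the release height, and touching nothing.

**What stood out:** one brief reading of -25 N vertical at the wrist came during the return swings. I took it for inertia, because the box was well above anything it could have touched. No other check failed or disagreed.

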